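Clear the radio desk after a shift

TASK

Clear the radio desk: lay the spare battery packs in the open drawer in one neat row, side by side, each pointing front-to-back, level with one another and no more than a finger's width apart, then push the drawer fully home. Also stand every loose marker end-down in a compartment of the pen holder (before or after, either end down).

Things in the scene. Friction and masses are not known exactly. Their poses are not given: they have to be found in the camera images.
- marker0: flat-sided jumbo marker, white barrel with black cap, straight bar 130 long (its x, the cap at +x) x 26 wide (y) x 16 thick (z), 30 g; origin at its middle. It starts flat on the desk. Either end may go down in the holder. May be absent (None).
- marker1: flat-sided jumbo marker, white barrel with black cap, straight bar 130 long (its x, the cap at +x) x 26 wide (y) x 16 thick (z), 30 g; origin at its middle. It starts flat on the desk. Either end may go down in the holder. May be absent (None).
- marker2: flat-sided jumbo marker, white barrel with black cap, straight bar 130 long (its x, the cap at +x) x 26 wide (y) x 16 thick (z), 30 g; origin at its middle. It starts flat on the desk. Either end may go down in the holder. May be absent (None).
- pack0: grey handheld-radio battery pack, a block 58 long (x) x 34 wide (y) x 26 high (z), about 120 g, origin at its middle; starts flat on the desk. May be absent (None).
- pack1: grey handheld-radio battery pack, a block 58 long (x) x 34 wide (y) x 26 high (z), about 120 g, origin at its middle; starts flat on the desk. May be absent (None).
- pack2: grey handheld-radio battery pack, a block 58 long (x) x 34 wide (y) x 26 high (z), about 120 g, origin at its middle; starts flat on the desk. May be absent (None).
- pack3: grey handheld-radio battery pack, a block 58 long (x) x 34 wide (y) x 26 high (z), about 120 g, origin at its middle; starts flat on the desk. May be absent (None).
- holder: black pen holder, fixed, a square box 109 x 109 and 85 high, open on top, walls 3; cross walls (as high as the rim) divide it into four compartments 50 x 50 inside, centred 26.5 from the middle in x and y. Origin at the centre of its underside, z up; inner floor 3 above it. A marker stood in it sticks out about 48 above the rim.
- unit_drawer0 (a joint): drawer of the low grey cabinet: 0 is fully home, grows as it opens towards the robot (m); it starts open 0.145 to 0.165. Needs a push of a few N.
- tray (a point): foot of the drawer's inner front wall, midway across, on the inner floor (moves with the drawer); x points into the drawer and the cabinet, z up. Floor 215 long (x from 0) by 218 wide; walls 6 thick rise 31 above it, the black front panel (outer face at x = -21 mm) 42. The cabinet, 260 x 260 and 75 high, covers the drawer beyond x = joint value - 6 mm; before that it is open from above.
- unit_drawer0_handle (a point): middle of the drawer's bar handle, a steel bar 120 long along the drawer's y, 35 in front of the drawer front and about 43 above the desk

How it is judged:
On the way, in this order (a step that is already met when the one before it is completed fails the run):
1. all battery packs lie in a neat row in the open drawer (x of pack0 in the frame of tray between 0 and 0.21 m and y of pack0 in the frame of tray between -0.106 and 0.106 m and z of pack0 in the frame of tray between 0.005 and 0.03 m and angle between the x axis of each of pack0, pack1, pack2, pack3 and the x axis of tray, either way round below 0.2 rad and (distance between pack0 and pack1 below 0.062 m or distance between pack0 and pack2 below 0.062 m or distance between pack0 and pack3 below 0.062 m) and x of pack1 in the frame of tray between 0 and 0.21 m and y of pack1 in the frame of tray between -0.106 and 0.106 m and z of pack1 in the frame of tray between 0.005 and 0.03 m and (distance between pack1 and pack0 below 0.062 m or distance between pack1 and pack2 below 0.062 m or distance between pack1 and pack3 below 0.062 m) and x of pack2 in the frame of tray between 0 and 0.21 m and y of pack2 in the frame of tray between -0.106 and 0.106 m and z of pack2 in the frame of tray between 0.005 and 0.03 m and (distance between pack2 and pack0 below 0.062 m or distance between pack2 and pack1 below 0.062 m or distance between pack2 and pack3 below 0.062 m) and x of pack3 in the frame of tray between 0 and 0.21 m and y of pack3 in the frame of tray between -0.106 and 0.106 m and z of pack3 in the frame of tray between 0.005 and 0.03 m and (distance between pack3 and pack0 below 0.062 m or distance between pack3 and pack1 below 0.062 m or distance between pack3 and pack2 below 0.062 m) and (distance between any of pack0, pack1 and pack2 below 0.062 m or distance between any of pack0, pack1 and pack3 below 0.062 m) and (distance between any of pack0, pack2 and pack1 below 0.062 m or distance between any of pack0, pack2 and pack3 below 0.062 m) and (distance between any of pack0, pack3 and pack1 below 0.062 m or distance between any of pack0, pack3 and pack2 below 0.062 m) and x of pack1 in the frame of pack0 between -0.016 and 0.016 m and x of pack2 in the frame of pack0 between -0.016 and 0.016 m and x of pack2 in the frame of pack1 between -0.016 and 0.016 m and x of pack3 in the frame of pack0 between -0.016 and 0.016 m and x of pack3 in the frame of pack1 between -0.016 and 0.016 m and x of pack3 in the frame of pack2 between -0.016 and 0.016 m and value of joint unit_drawer0 above 0.03 m), for 0.2 s.
2. the drawer is pushed fully home (value of joint unit_drawer0 below 0.005 m), for 0.2 s.
At the end, for the whole second after the job is handed in: Drawer home (within 5 mm). Packs lie inside, long axis within 0.2 rad of front-to-back, next to one another within 62 mm (centre to centre), level within 16 mm. Every marker stands end-down inside the pen holder, leaning less than 0.6 rad. All near rest (value of joint unit_drawer0 below 0.005 m and x of pack0 in the frame of tray between 0 and 0.21 m and y of pack0 in the frame of tray between -0.106 and 0.106 m and z of pack0 in the frame of tray between 0.005 and 0.03 m and angle between the x axis of each of pack0, pack1, pack2, pack3 and the x axis of tray, either way round below 0.2 rad and (distance between pack0 and pack1 below 0.062 m or distance between pack0 and pack2 below 0.062 m or distance between pack0 and pack3 below 0.062 m) and x of pack1 in the frame of tray between 0 and 0.21 m and y of pack1 in the frame of tray between -0.106 and 0.106 m and z of pack1 in the frame of tray between 0.005 and 0.03 m and (distance between pack1 and pack0 below 0.062 m or distance between pack1 and pack2 below 0.062 m or distance between pack1 and pack3 below 0.062 m) and x of pack2 in the frame of tray between 0 and 0.21 m and y of pack2 in the frame of tray between -0.106 and 0.106 m and z of pack2 in the frame of tray between 0.005 and 0.03 m and (distance between pack2 and pack0 below 0.062 m or distance between pack2 and pack1 below 0.062 m or distance between pack2 and pack3 below 0.062 m) and x of pack3 in the frame of tray between 0 and 0.21 m and y of pack3 in the frame of tray between -0.106 and 0.106 m and z of pack3 in the frame of tray between 0.005 and 0.03 m and (distance between pack3 and pack0 below 0.062 m or distance between pack3 and pack1 below 0.062 m or distance between pack3 and pack2 below 0.062 m) and (distance between any of pack0, pack1 and pack2 below 0.062 m or distance between any of pack0, pack1 and pack3 below 0.062 m) and (distance between any of pack0, pack2 and pack1 below 0.062 m or distance between any of pack0, pack2 and pack3 below 0.062 m) and (distance between any of pack0, pack3 and pack1 below 0.062 m or distance between any of pack0, pack3 and pack2 below 0.062 m) and x of pack1 in the frame of pack0 between -0.016 and 0.016 m and x of pack2 in the frame of pack0 between -0.016 and 0.016 m and x of pack2 in the frame of pack1 between -0.016 and 0.016 m and x of pack3 in the frame of pack0 between -0.016 and 0.016 m and x of pack3 in the frame of pack1 between -0.016 and 0.016 m and x of pack3 in the frame of pack2 between -0.016 and 0.016 m and x of marker0 in the frame of holder between -0.054 and 0.054 m and y of marker0 in the frame of holder between -0.054 and 0.054 m and z of marker0 in the frame of holder between 0.05 and 0.09 m and angle between the x axis of each of marker0, marker1, marker2 and the z axis of holder, either way round below 0.6 rad and x of marker1 in the frame of holder between -0.054 and 0.054 m and y of marker1 in the frame of holder between -0.054 and 0.054 m and z of marker1 in the frame of holder between 0.05 and 0.09 m and x of marker2 in the frame of holder between -0.054 and 0.054 m and y of marker2 in the frame of holder between -0.054 and 0.054 m and z of marker2 in the frame of holder between 0.05 and 0.09 m and linear speed of each of pack0, pack1, pack2, pack3, marker0, marker1, marker2 below 0.1 m/s); the robot touches nothing.
Of marker0, marker1, marker2 only 2 to 3 are there at a start; the rules pass over those that are not, and their reading is None.
Of pack0, pack1, pack2, pack3 only 3 to 4 are there at a start; the rules pass over those that are not, and their reading is None.
At some moment in a run one of marker0, marker1, marker2 may be knocked a few centimetres aside while the robot is not near it.
Once in a run the grip may slacken for a moment while it holds something.
It also fails if it takes over 210 s, if anything falls off the work surface, if the arm or the gripper's body presses on something with over 40 N, if the wrist force passes 120 N, or if a joint passes its speed limit or range.

ROBOT

A 6-joint arm with a two-finger parallel gripper is mounted at the origin on the work surface. World frame = base frame: x ahead of the robot, y to its left, z up, the work surface at z = 0. Lengths are in m, angles in rad, forces in N, time in s.
With the tool pointing down it reaches from about 0.375 to 0.9 m from the base axis. Payload 3.1 kg.
Tool frame: the origin (TCP) lies midway between the tips of the shut fingers; the grasp point (between the pads) lies 19 mm behind it; z points along the fingers, x is the direction in which the jaws open and shut, and the axes are right-handed (so a half turn about z gives the same grasp; the last joint's range is limited). The gripper opens to 87 mm and grips with 3 to 60 N. Pads are 19 mm wide; open, the fingers measure 117 mm over their backs; the gripper's body (75 mm by 190 mm) begins 51 mm behind the grasp point.
Start: joints at [-1.454, 0.527, 1.433, -0, 1.181, -0.178], TCP at [0.182, -0.598, 0.223] pointing down, gripper open.
Joint ranges: [-3.08, 3.08], [-0.75, 2.2], [0.22, 2.44], [-1.43, 4.57], [0, 2.65], [-2.85, 2.85]. Speed limits (rad/s): [2.79, 2.79, 3.14, 3.14, 3.14, 3.14].

INTERFACE

Orientations are given as a unit quaternion [x, y, z, w].
In Python, from rig import * gives the robot as it stands.
- The arm moves only by the tool drive_tool, never from a script. Its argument "plan" is a list of rows, each an object with "offset": the shift along the tool's x, y, z in cm, a list of three; "delta_rot": the turn, a rotation vector about the tool's x, y, z in degrees, a list of three; "jaw": the finger opening in cm, from 0 to 8.7. In form: [{"offset": [dx, dy, dz], "delta_rot": [wx, wy, wz], "jaw": jaw}, ...]. A call has exactly 8 rows; each row is the pose to reach, as a shift and turn from the pose commanded when the call began, along the tool's axes at that moment; what a row does not reach only later rows make up. A row lasts 1/12 s, in which the tool goes at most 41.7 mm and 7.16 degrees, less where a joint would pass 70% of its speed; a pose out of reach is approached as far as the arm can. A call with a gripper value outside its range is refused whole. The fingers move at their own pace and stop on an object; "squeeze" is the grip in N (left out, the last holds). Time passes only in rows, so rows that repeat a pose let the fingers close, or fill a call up. It gives the time, the measured TCP pose, the force and the opening at its end, in the units of the state.
- get_obs(): the state, without advancing time (a new reading comes with each control period).
- camera(name): name is "scene" or "side" or "wrist"; returns the picture (480x640x3 uint8, red, green, blue); there is no depth.
- calibration(name): a dict with "K" (3x3 intrinsics, pixels), "pose" (4x4, takes a point from camera to world coordinates); the wrist camera has in their place "tool_from_camera" (4x4, takes a point from camera to tool coordinates, whose origin is the TCP and whose axes are the tool frame's). Camera axes: x right, y down, z forward; pixel columns grow to the right and rows downward; lengths in m; the calibration is good to about 2 mm. A picture is of the moment at which its call begins: read the wrist's pose just before it. calibration takes no time and is no camera call.
- hand_in(): hands the job in, once; it reports no verdict.
The state is a dict: "time": time; "q": joint angles; "joint_velocities": joint speeds; "joint_torque": joint torques, N m; "position": TCP position; "tool_rot": TCP orientation; "ft_force": force on the tool from outside, world axes, zero at the start; "moment": the same for the moment, N m; "grip_width": finger opening in m.
Only numpy, scipy, OpenCV 4.12 (cv2) and the standard library are available. Lean on these libraries where they do the work, as an engineer would, in place of code of your own. Each camera call takes 0.05 s, during which the arm holds its last target.

## Working session

There is one attempt and no reset: what is moved stays moved. The work goes in short steps, Python scripts to look and compute and a tool call to move; the robot and the scene stay as the last step left them, time stands still between calls to the robot, and variables do not carry over. Pictures are saved under pics/ and viewed, and the job is handed in when it is done.

Besides the shell and the picture viewer there is one more tool, called after "Emit:" as name(argument=value, ...), one argument or row to a line, values as JSON. drive_tool: Moves the arm, as the interface text tells. Its arguments: {"type":"object","properties":{"plan":{"type":"array","items":{"type":"object","properties":{"offset":{"type":"array","items":{"type":"number"}},"delta_rot":{"type":"array","items":{"type":"number"}},"jaw":{"type":"number"}}}},"squeeze":{"type":"number"}},"required":["plan"]}

```bash
ls; mkdir -p pics; python3 - <<'E'
from rig import *
import cv2
for n in ["scene","side","wrist"]:
    im=camera(n); cv2.imwrite(f"pics/{n}0.png",im[:,:,::-1]); c=calibration(n); print(n,{k:v.round(4).tolist() if hasattr(v,'round') else v for k,v in c.items()})
print(get_obs())
E
```

```text
pics
scene {'K': [[558.9518, 0.0, 324.7176], [0.0, 558.9518, 240.5273], [0.0, 0.0, 1.0]], 'pose': [[0.6261, 0.5577, -0.5449, 1.1399], [0.7797, -0.4537, 0.4316, -0.4979], [-0.0065, -0.6951, -0.7189, 0.7872], [0.0, 0.0, 0.0, 1.0]]}
side {'K': [[476.715, 0.0, 316.5517], [0.0, 476.715, 240.3697], [0.0, 0.0, 1.0]], 'pose': [[0.8455, -0.4091, 0.3432, 0.3163], [-0.5339, -0.6608, 0.5276, -0.5442], [0.011, -0.6293, -0.7771, 0.7073], [0.0, 0.0, 0.0, 1.0]]}
wrist {'K': [[408.4517, 0.0, 319.6896], [0.0, 408.4517, 240.0803], [0.0, 0.0, 1.0]], 'tool_from_camera': [[1.0, 0.0007, -0.0, -0.0002], [-0.0007, 0.9522, 0.3054, -0.0839], [0.0002, -0.3054, 0.9522, -0.1629], [0.0, 0.0, 0.0, 1.0]]}
{'time': 0.15, 'q': array([-1.45350480e+00,  5.28253837e-01,  1.43360408e+00,  2.09806820e-05,
        1.18136722e+00, -1.78474748e-01]), 'joint_velocities': array([ 3.53858709e-04, -1.75149351e-03, -5.06488677e-03, -3.24383951e-05,
        5.08199150e-04,  3.56439909e-04]), 'joint_torque': array([ 6.24149743e-04, -4.40429771e+01, -1.76842135e+01,  6.33592810e-02,
        5.52171317e-02, -9.49717514e-05]), 'position': array([ 0.18215439, -0.59729334,  0.22179691]), 'tool_rot': array([ 8.03574651e-01, -5.95203422e-01, -5.52179426e-04, -6.01200800e-04]), 'ft_force': array([ 0.18369557, -0.52975738,  0.69837528]), 'moment': array([ 0.00431326,  0.00326585, -0.04931239]), 'grip_width': 0.0870157600759593}
```

View pics/scene0.png

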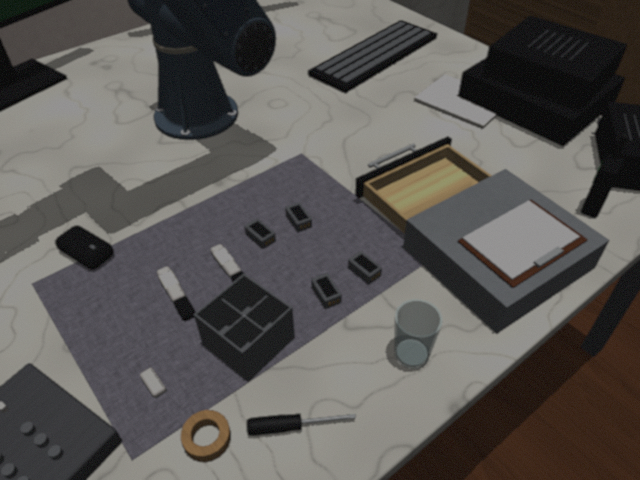

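View pics/side0.png

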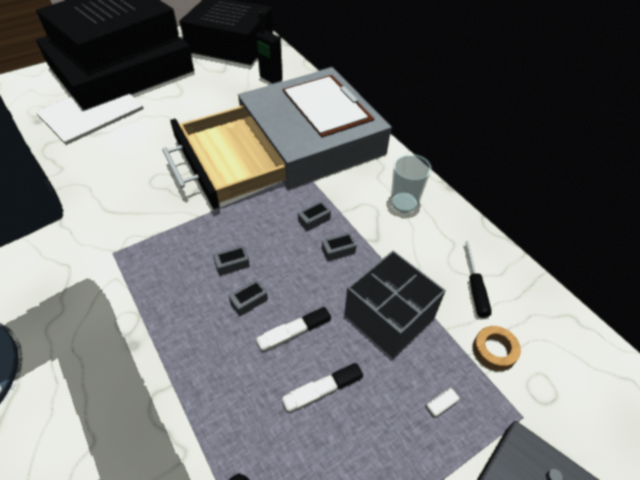

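View pics/wrist0.png

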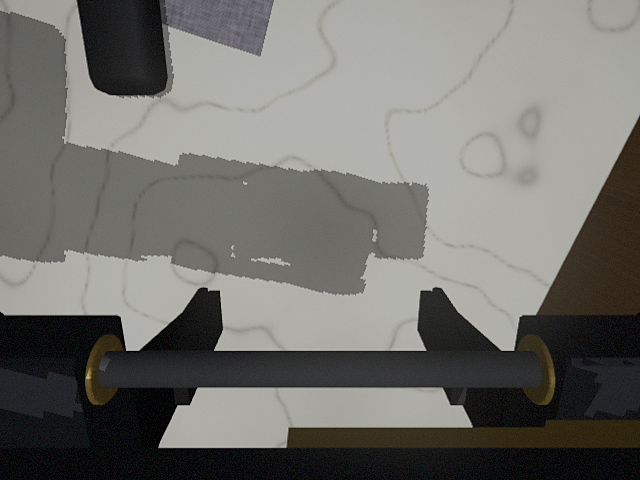

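```bash
python3 - <<'E'
import cv2
a=cv2.imread("pics/scene0.png"); b=cv2.imread("pics/side0.png")
def crop(im,x,y,w,h,s,n):
    c=cv2.resize(im[y:y+h,x:x+w],None,fx=s,fy=s,interpolation=cv2.INTER_CUBIC)
    for i in range(0,w,10):
        cv2.putText(c,str(x+i) if i%20==0 else "",(int(i*s),10),0,0.35,(0,255,255),1); cv2.line(c,(int(i*s),12),(int(i*s),18),(0,255,255),1)
    for j in range(0,h,10):
        cv2.putText(c,str(y+j) if j%20==0 else "",(0,int(j*s)+4),0,0.35,(0,255,255),1); cv2.line(c,(22,int(j*s)),(28,int(j*s)),(0,255,255),1)
    cv2.imwrite(n,c)
crop(a,230,190,160,120,5,"pics/c1.png")
crop(a,140,230,160,150,4,"pics/c2.png")
crop(b,200,190,170,130,4.7,"pics/c3.png")
crop(b,240,240,210,180,3.3,"pics/c4.png")
crop(b,150,60,250,160,3.2,"pics/c5.png")
crop(a,340,120,280,200,2.8,"pics/c6.png")
E
```

```text
(no output)
```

View pics/c1.png

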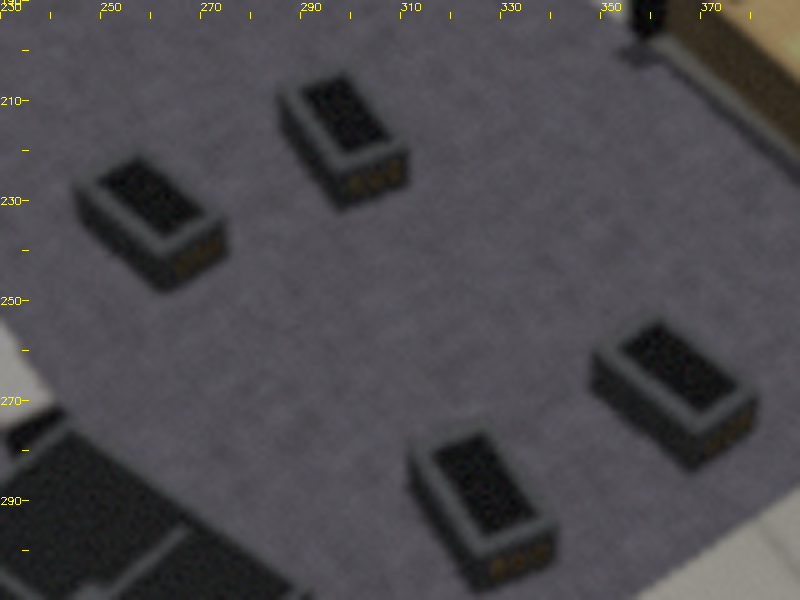

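View pics/c3.png

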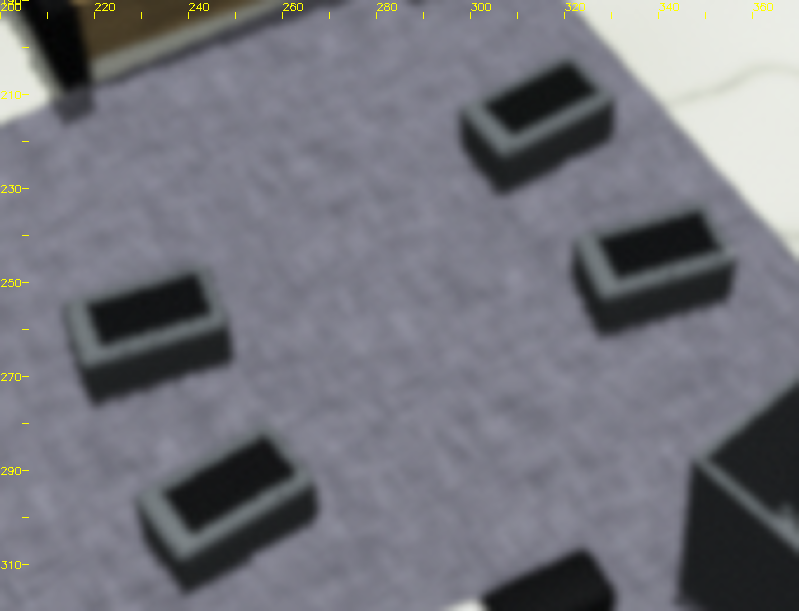

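View pics/c4.png

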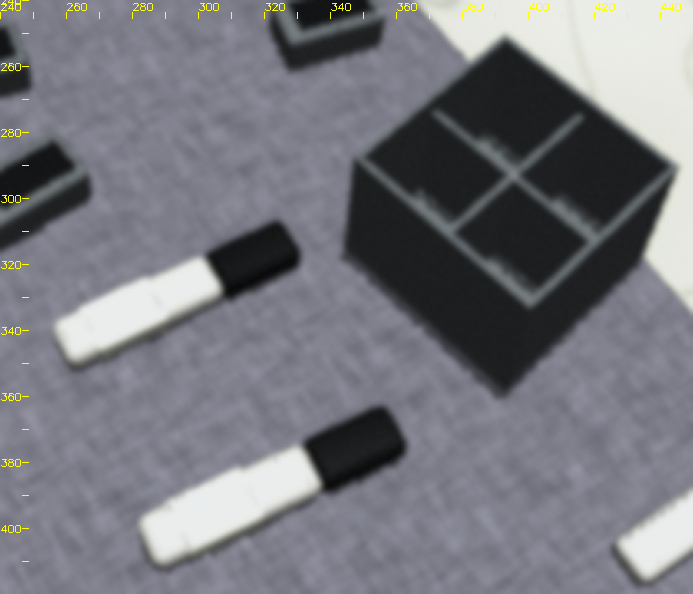

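View pics/c2.png

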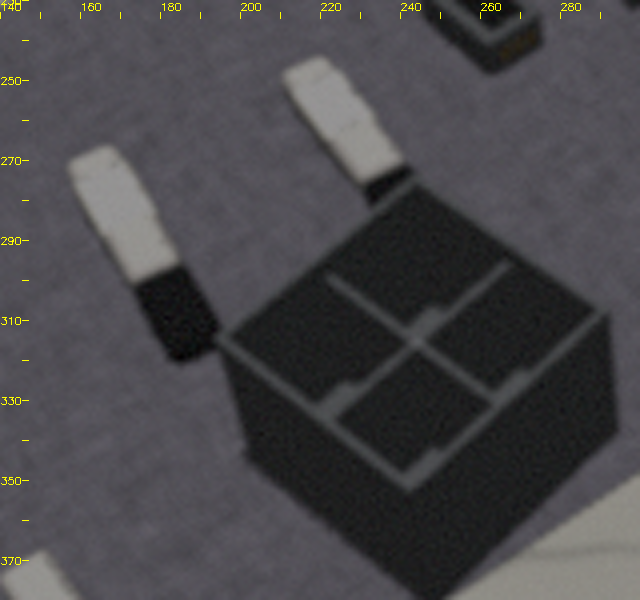

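View pics/c5.png

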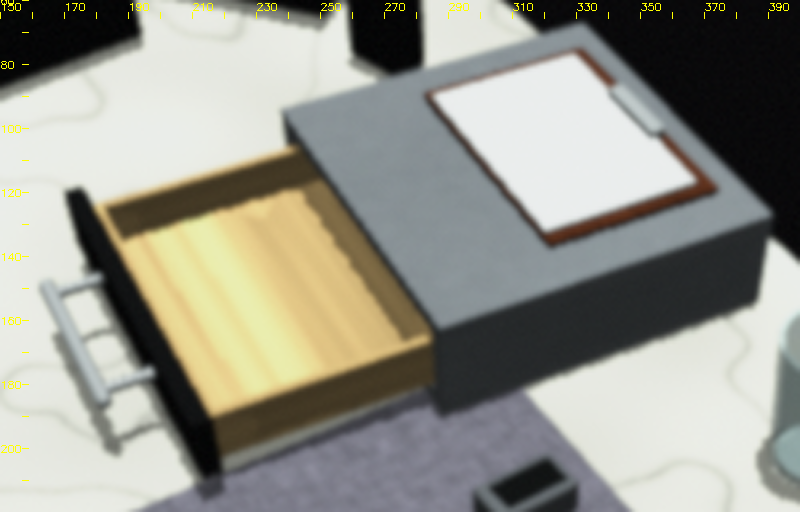

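View pics/c6.png

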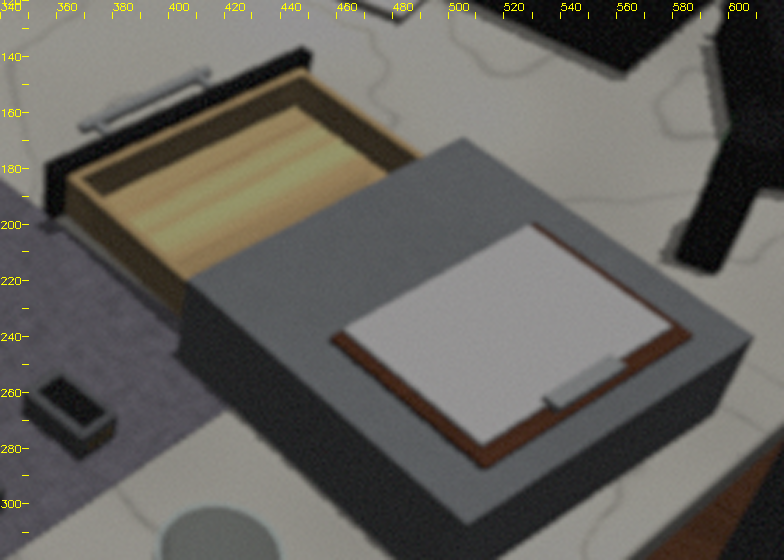

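```bash
cat > h.py <<'E'
from rig import *
import numpy as np, cv2
from scipy.spatial.transform import Rotation as R
def ray(c,u,v,T=None):
    c=calibration(c) if isinstance(c,str) else c
    T=c["pose"] if T is None else T
    d=T[:3,:3]@np.linalg.inv(c["K"])@[u,v,1]; return T[:3,3],d
def pz(c,u,v,z):
    o,d=ray(c,u,v); return o+d*(z-o[2])/d[2]
def tri(u1,u2):
    a,d=ray("scene",*u1); b,e=ray("side",*u2)
    s=np.linalg.lstsq(np.c_[d,-e],b-a,rcond=None)[0]; p=a+d*s[0];q=b+e*s[1]; return (p+q)/2,np.linalg.norm(p-q)
def Twrist(o=None):
    o=o or get_obs(); T=np.eye(4); T[:3,:3]=R.from_quat(o["tool_rot"]).as_matrix(); T[:3,3]=o["position"]
    return T
def wz(u,v,z,T):
    c=calibration("wrist"); o,d=ray(c,u,v,T@c["tool_from_camera"]); return o+d*(z-o[2])/d[2]
def down(yaw):  # tool z down, tool x (jaw axis) at world yaw
    c,s=np.cos(yaw),np.sin(yaw); return np.array([[c,s,0],[s,-c,0],[0,0,-1.]])
def go(p,Rt,o=None):
    o=o or get_obs(); R0=R.from_quat(o["tool_rot"]).as_matrix()
    off=R0.T@(np.array(p)-o["position"])*100; rv=R.from_matrix(R0.T@Rt).as_rotvec(degrees=True)
    print("off cm",off.round(2).tolist(),"rot deg",rv.round(1).tolist())
def rect(c,pts,z):
    P=np.array([pz(c,*p,z) for p in pts])[:,:2]; (cx,cy),(w,h),a=cv2.minAreaRect((P*1000).astype(np.float32))
    if w<h: w,h,a=h,w,a+90
    return (P.mean(0)*1000).round(1),round(w,1),round(h,1),round((a+90)%180-90,1)
E
python3 - <<'E'
from h import *
S={"A":([(214.5,256.4),(218.7,267.7),(248.5,259.1),(243.2,247)],.026),
"B":([(229.8,295.7),(239.4,308.7),(266.4,294.3),(256.4,282.6)],.026),
"C":([(298.3,215.1),(307.4,224),(330.2,211.9),(320.9,203.2)],.026),
"D":([(323,240.6),(328.3,253.8),(356,244.9),(348.3,234.7)],.026),
"P":([(257.3,338.5),(264.2,349.7),(324.2,307.3),(330.3,317.3)],.016),
"Q":([(283,397),(290,410.3),(356,363.3),(362.4,374.2)],.016),
"H":([(348.5,287.9),(393.3,251.5),(445.2,290.9),(401.2,332.4)],.085),
"cab":([(238.4,95),(286.9,163.1),(391.3,126.6),(332.8,67.8)],.075),
"er":([(425,405),(432,415),(451,390),(459,402)],.012)}
for k,(p,z) in S.items(): print(k,*rect("side",p,z))
for p in S["cab"][0]: print(pz("side",*p,.075).round(4))
print("handle",pz("side",164,149,.043),pz("side",182.8,185.6,.043))
print(tri((448.9,136.8),(171.9,119.4)))
for n,u1,u2 in [("handleR",(369,166),(182.8,185.6)),("floor near-left corner",(446,158),(189,135)),("floor near-right",(377,192),(216.5,190))]: print(n,tri(u1,u2))
E
```

```text
A [467.1 -34.8] 53.9 29.8 -8.4
B [ 456.3 -121.3] 52.7 31.1 1.3
C [649.2 -22.9] 54.9 29.0 3.9
D [ 648.3 -109.3] 55.1 31.7 -10.0
P [ 494.1 -210.6] 122.2 22.9 -3.8
Q [ 481.3 -317.2] 122.6 22.4 -5.6
H [ 645.  -270.3] 106.7 105.6 -78.7
cab [783.3 199.7] 256.7 246.5 85.7
er [ 615.9 -430.3] 48.1 20.1 -4.0
[0.6711 0.3355 0.075 ]
[0.6503 0.0808 0.075 ]
[0.8963 0.0643 0.075 ]
[0.9155 0.3182 0.075 ]
handle [0.46841161 0.2863225  0.043     ] [0.45994006 0.16277597 0.043     ]
(array([0.51459735, 0.34798319, 0.06126741]), np.float64(8.818897242750936e-05))
handleR (array([0.4603816 , 0.16341839, 0.04071157]), np.float64(0.002471079203563977))
floor near-left corner (array([0.53626418, 0.32204133, 0.02802633]), np.float64(0.0010650747865352697))
floor near-right (array([0.51733349, 0.13626108, 0.02124584]), np.float64(0.0033103833856313533))
```

```bash
python3 - <<'E'
from h import *
go([.467,-.035,.13],down(np.radians(-8.4)))
E
```

```text
off cm [-45.47, -43.63, 9.27] rot deg [-0.1, 0.1, -64.7]
```

Emit:
drive_tool(
  plan=[
    {"offset": [-4, -4, 0.5], "delta_rot": [0, 0, -6], "jaw": 8.0},
    {"offset": [-7, -7, 1], "delta_rot": [0, 0, -13], "jaw": 8.0},
    {"offset": [-10, -10, 2], "delta_rot": [0, 0, -19], "jaw": 8.0},
    {"offset": [-13, -13, 2.5], "delta_rot": [0, 0, -26], "jaw": 8.0},
    {"offset": [-16, -16, 3], "delta_rot": [0, 0, -32], "jaw": 8.0},
    {"offset": [-19, -19, 4], "delta_rot": [0, 0, -38], "jaw": 8.0},
    {"offset": [-22, -22, 5], "delta_rot": [0, 0, -44], "jaw": 8.0},
    {"offset": [-25, -24.5, 5], "delta_rot": [0, 0, -50], "jaw": 8.0},
  ],
)

```text
time: 0.82
position: [0.3354, -0.3042, 0.1735]
tool_rot: [0.98, -0.198, -0.0, -0.0]
ft_force: [0.5, 0.1, -0.4]
grip_width: 0.0801
```

```bash
python3 - <<'E'
from h import *
o=get_obs();print(o["time"],o["position"],o["q"])
go([.467,-.035,.13],down(np.radians(-8.4)))
E
```

```text
0.8167 [ 0.33539317 -0.30415366  0.17346659] [-9.84400579e-01  3.77298598e-01  1.90377241e+00  2.38769554e-04
  8.61410855e-01 -5.86644508e-01]
off cm [1.71, -29.91, 4.36] rot deg [-0.0, 0.0, -14.4]
```

Emit:
drive_tool(
  plan=[
    {"offset": [0.2, -4, 0.5], "delta_rot": [0, 0, -2], "jaw": 8.0},
    {"offset": [0.5, -8, 1], "delta_rot": [0, 0, -4], "jaw": 8.0},
    {"offset": [0.8, -12, 2], "delta_rot": [0, 0, -6], "jaw": 8.0},
    {"offset": [1, -16, 2.5], "delta_rot": [0, 0, -9], "jaw": 8.0},
    {"offset": [1.2, -20, 3], "delta_rot": [0, 0, -12], "jaw": 8.0},
    {"offset": [1.5, -24, 3.6], "delta_rot": [0, 0, -14.4], "jaw": 8.0},
    {"offset": [1.7, -28, 4], "delta_rot": [0, 0, -14.4], "jaw": 8.0},
    {"offset": [1.7, -29.9, 4.4], "delta_rot": [0, 0, -14.4], "jaw": 8.0},
  ],
)

```text
time: 1.48
position: [0.4691, -0.0341, 0.13]
tool_rot: [0.997, -0.074, 0.0, -0.0]
ft_force: [0.7, -0.6, -0.0]
grip_width: 0.0799
```

```bash
python3 - <<'E'
from h import *
T=Twrist();im=camera("wrist");cv2.imwrite("pics/w1.png",im[:,:,::-1]); np.save("T1.npy",T); print(T[:3,3])
go([.467,-.035,.006],down(np.radians(-8.4)))
E
```

```text
[ 0.46910826 -0.03408352  0.13000799]
off cm [-0.18, 0.28, 12.35] rot deg [-0.1, -0.0, -0.0]
```

View pics/w1.png

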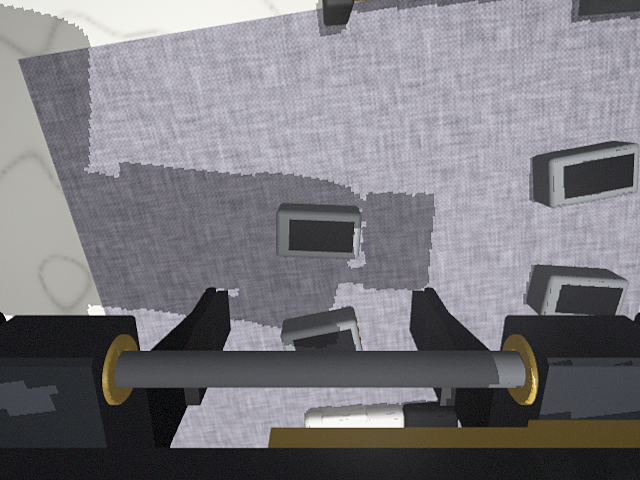

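```bash
python3 - <<'E'
from h import *
T=np.load("T1.npy")
def wr(pts,z):
    P=np.array([wz(*p,z,T)[:2] for p in pts]); (c,(w,h),a)=cv2.minAreaRect((P*1000).astype(np.float32)); return (P.mean(0)*1000).round(1),w,h,a
print(wr([(278,206),(360,206),(359,258),(278,256)],.026))
print(wr([(549,150),(638,141),(640,190),(553,207)],.026))
E
```

```text
(array([468.7, -29.2]), 36.982139587402344, 56.34749221801758, 80.04376220703125)
(array([652.7, -15.6]), 57.95512390136719, 38.46134567260742, 3.2519404888153076)
```

Emit:
drive_tool(
  plan=[
    {"offset": [-0.1, 0, 3], "delta_rot": [0, 0, 0], "jaw": 8.0},
    {"offset": [-0.1, 0, 6], "delta_rot": [0, 0, 0], "jaw": 8.0},
    {"offset": [-0.1, 0, 9], "delta_rot": [0, 0, 0], "jaw": 8.0},
    {"offset": [-0.1, 0, 11], "delta_rot": [0, 0, 0], "jaw": 8.0},
    {"offset": [-0.1, 0, 12.1], "delta_rot": [0, 0, 0], "jaw": 8.0},
    {"offset": [-0.1, 0, 12.3], "delta_rot": [0, 0, 0], "jaw": 8.0},
    {"offset": [-0.1, 0, 12.3], "delta_rot": [0, 0, 0], "jaw": 5.0},
    {"offset": [-0.1, 0, 12.3], "delta_rot": [0, 0, 0], "jaw": 5.0},
  ],
  squeeze=25,
)

```text
time: 2.2
position: [0.467, -0.0378, 0.0077]
tool_rot: [0.997, -0.076, 0.0, 0.0]
ft_force: [0.1, 0.9, 0.8]
grip_width: 0.073
```

```bash
python3 - <<'E'
from h import *
o=get_obs();print(o["grip_width"],o["position"])
go([.6004,.2760,.125],down(np.radians(-4.2)))
E
```

```text
0.07303984824412275 [ 0.46703622 -0.03779011  0.00769311]
off cm [8.46, -33.03, -11.73] rot deg [0.0, -0.0, -4.5]
```

Emit:
drive_tool(
  plan=[
    {"offset": [0, 0, 0], "delta_rot": [0, 0, 0], "jaw": 5.0},
    {"offset": [0, 0, 0], "delta_rot": [0, 0, 0], "jaw": 5.0},
    {"offset": [0, 0, 0], "delta_rot": [0, 0, 0], "jaw": 5.0},
    {"offset": [0, 0, -1.5], "delta_rot": [0, 0, 0], "jaw": 5.0},
    {"offset": [0, 0, -4.5], "delta_rot": [0, 0, 0], "jaw": 5.0},
    {"offset": [0, 0, -7.5], "delta_rot": [0, 0, 0], "jaw": 5.0},
    {"offset": [0, 0, -10], "delta_rot": [0, 0, 0], "jaw": 5.0},
    {"offset": [0, 0, -11.7], "delta_rot": [0, 0, 0], "jaw": 5.0},
  ],
  squeeze=25,
)

```text
time: 2.87
position: [0.4673, -0.0376, 0.1269]
tool_rot: [0.997, -0.075, 0.002, 0.0]
ft_force: [-1.0, 0.4, -2.1]
grip_width: 0.058
```

```bash
python3 - <<'E'
from h import *
o=get_obs();print(o["grip_width"],o["position"])
go([.6004,.2760,.125],down(np.radians(-4.2)))
E
```

```text
0.05796115995612629 [ 0.46731331 -0.03757761  0.12686179]
off cm [8.44, -33.0, 0.2] rot deg [0.0, -0.2, -4.4]
```

Emit:
drive_tool(
  plan=[
    {"offset": [1, -4, 0], "delta_rot": [0, 0, -1], "jaw": 5.0},
    {"offset": [2, -8, 0], "delta_rot": [0, 0, -2], "jaw": 5.0},
    {"offset": [3, -12, 0], "delta_rot": [0, 0, -3], "jaw": 5.0},
    {"offset": [4, -16, 0], "delta_rot": [0, 0, -4], "jaw": 5.0},
    {"offset": [5, -20, 0.2], "delta_rot": [0, 0, -4.4], "jaw": 5.0},
    {"offset": [6, -24, 0.2], "delta_rot": [0, 0, -4.4], "jaw": 5.0},
    {"offset": [7.5, -28, 0.2], "delta_rot": [0, 0, -4.4], "jaw": 5.0},
    {"offset": [8.2, -31, 0.2], "delta_rot": [0, 0, -4.4], "jaw": 5.0},
  ],
)

```text
time: 3.53
position: [0.5957, 0.2598, 0.1227]
tool_rot: [0.999, -0.036, 0.001, -0.001]
ft_force: [0.9, -0.3, -2.3]
grip_width: 0.0582
```

```bash
python3 - <<'E'
from h import *
T=Twrist();im=camera("wrist");cv2.imwrite("pics/w2.png",im[:,:,::-1]); np.save("T2.npy",T)
o=get_obs();print(o["grip_width"],o["position"])
go([.6004,.2760,.030],down(np.radians(-4.2)))
cv2.imwrite("pics/s2.png",camera("side")[:,:,::-1])
E
```

```text
0.05810613782325464 [0.59829905 0.26526175 0.1231269 ]
off cm [0.06, -1.02, 9.32] rot deg [-0.4, -0.4, 0.1]
```

View pics/w2.png

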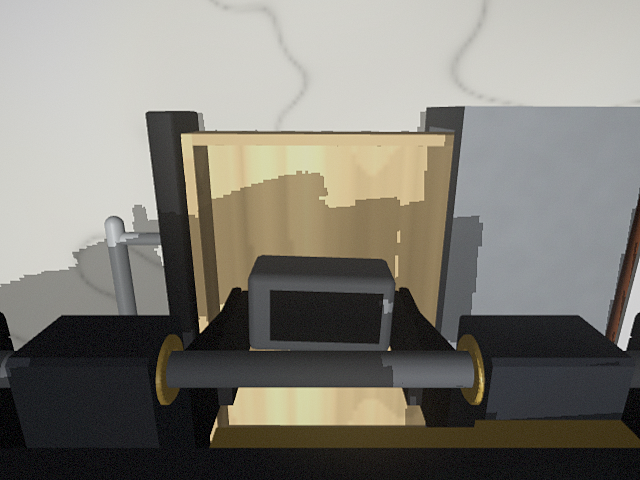

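View pics/s2.png

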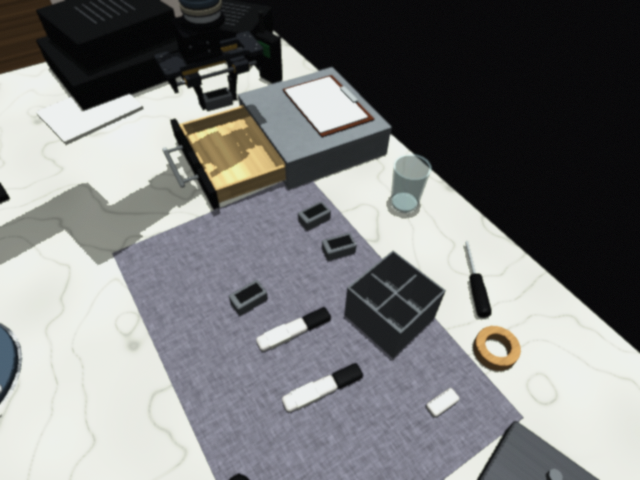

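```bash
python3 - <<'E'
from h import *
T=np.load("T2.npy")
print(wz(200,146,.051,T), wz(446,146,.051,T), wz(183,133,.051,T),wz(196,345,.051,T),"panel outer",wz(147,112,.062,T))
o=np.array([.521,.2187]);x=np.array([.9973,-.0732]);y=np.array([.0732,.9973])
for q in [(0,.109),(-.021,.13)]: print(o+q[0]*x+q[1]*y)
E
```

```text
[0.53299731 0.32942236 0.051     ] [0.67085956 0.31943394 0.051     ] [0.52470764 0.33711257 0.051     ] [0.50982757 0.20301352 0.051     ] panel outer [0.51138624 0.34930537 0.062     ]
[0.5289788 0.3274057]
[0.5095727 0.3498862]
```

Emit:
drive_tool(
  plan=[
    {"offset": [0, -0.6, 2], "delta_rot": [0, 0, 0], "jaw": 5.0},
    {"offset": [0, -0.6, 5], "delta_rot": [0, 0, 0], "jaw": 5.0},
    {"offset": [0, -0.6, 7.5], "delta_rot": [0, 0, 0], "jaw": 5.0},
    {"offset": [0, -0.6, 8.7], "delta_rot": [0, 0, 0], "jaw": 5.0},
    {"offset": [0, -0.6, 9.2], "delta_rot": [0, 0, 0], "jaw": 5.0},
    {"offset": [0, -0.6, 9.2], "delta_rot": [0, 0, 0], "jaw": 5.0},
    {"offset": [0, -0.6, 9.2], "delta_rot": [0, 0, 0], "jaw": 5.0},
    {"offset": [0, -0.6, 9.2], "delta_rot": [0, 0, 0], "jaw": 7.0},
  ],
)

```text
time: 4.3
position: [0.5952, 0.2624, 0.0311]
tool_rot: [0.999, -0.037, 0.0, -0.0]
ft_force: [0.1, -1.0, -0.5]
grip_width: 0.0605
```

```bash
python3 - <<'E'
from h import *
o=get_obs();print(o["grip_width"],o["position"],o["ft_force"])
go([.6004,.2760,.030],down(np.radians(-4.2)))
E
```

```text
0.06051637373893467 [0.59523632 0.26240018 0.03113398] [ 0.05608755 -0.97301897 -0.52115649]
off cm [0.41, -1.39, 0.11] rot deg [-0.0, -0.1, -0.1]
```

Emit:
drive_tool(
  plan=[
    {"offset": [0, 0, 0], "delta_rot": [0, 0, 0], "jaw": 7.2},
    {"offset": [0, 0, 0], "delta_rot": [0, 0, 0], "jaw": 7.2},
    {"offset": [0, 0, -2], "delta_rot": [0, 0, 0], "jaw": 7.2},
    {"offset": [0, 0, -5], "delta_rot": [0, 0, 0], "jaw": 7.2},
    {"offset": [0, 0, -9], "delta_rot": [0, 0, 0], "jaw": 8.0},
    {"offset": [0, 3.5, -10], "delta_rot": [0, 0, 0], "jaw": 8.0},
    {"offset": [0, 7.5, -10], "delta_rot": [0, 0, 0], "jaw": 8.0},
    {"offset": [0, 11, -10], "delta_rot": [0, 0, 0], "jaw": 8.0},
  ],
)

```text
time: 4.97
position: [0.5876, 0.1522, 0.1325]
tool_rot: [0.999, -0.036, 0.002, 0.0]
ft_force: [0.2, -0.3, 0.3]
grip_width: 0.0794
```

```bash
python3 - <<'E'
from h import *
o=get_obs();print(o["grip_width"],o["position"])
cv2.imwrite("pics/s3.png",camera("side")[:,:,::-1])
go([.651,-.020,.13],down(np.radians(3.6)))
E
```

```text
0.07935366017689213 [0.58755774 0.15221608 0.13252535]
off cm [7.7, 16.01, 0.23] rot deg [0.3, -0.0, -8.0]
```

View pics/s3.png

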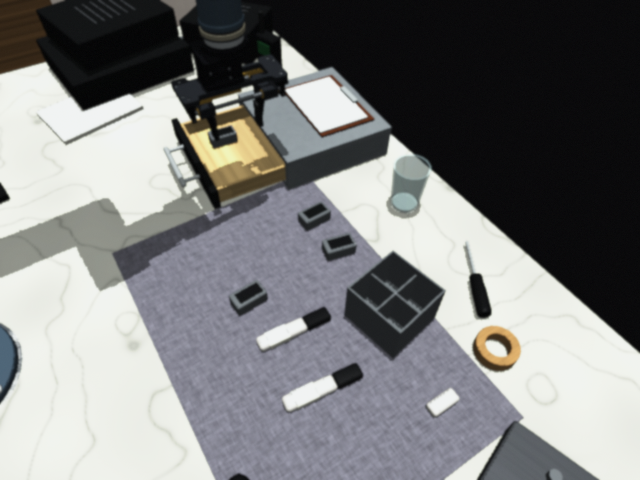

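Emit:
drive_tool(
  plan=[
    {"offset": [1.5, 3.5, 0], "delta_rot": [0, 0, -2], "jaw": 8.0},
    {"offset": [3, 7, 0], "delta_rot": [0, 0, -4], "jaw": 8.0},
    {"offset": [5, 11, 0], "delta_rot": [0, 0, -6], "jaw": 8.0},
    {"offset": [7, 14.5, 0], "delta_rot": [0, 0, -8], "jaw": 8.0},
    {"offset": [7.7, 16, 0], "delta_rot": [0, 0, -8], "jaw": 8.0},
    {"offset": [7.7, 16, 1], "delta_rot": [0, 0, -8], "jaw": 8.0},
    {"offset": [7.7, 16, 4], "delta_rot": [0, 0, -8], "jaw": 8.0},
    {"offset": [7.7, 16, 6], "delta_rot": [0, 0, -8], "jaw": 8.0},
  ],
)

```text
time: 5.68
position: [0.6509, -0.0117, 0.0691]
tool_rot: [0.999, 0.032, -0.0, -0.0]
ft_force: [-0.6, 0.3, -0.3]
grip_width: 0.0799
```

```bash
python3 - <<'E'
from h import *
T=Twrist();im=camera("wrist");cv2.imwrite("pics/w3.png",im[:,:,::-1]); np.save("T3.npy",T)
o=get_obs();print(o["grip_width"],o["position"])
go([.651,-.020,.007],down(np.radians(3.6)))
E
```

```text
0.07994481704209042 [ 0.64742034 -0.01075551  0.06465335]
off cm [0.35, 0.96, 5.76] rot deg [-0.2, 0.5, 0.1]
```

View pics/w3.png

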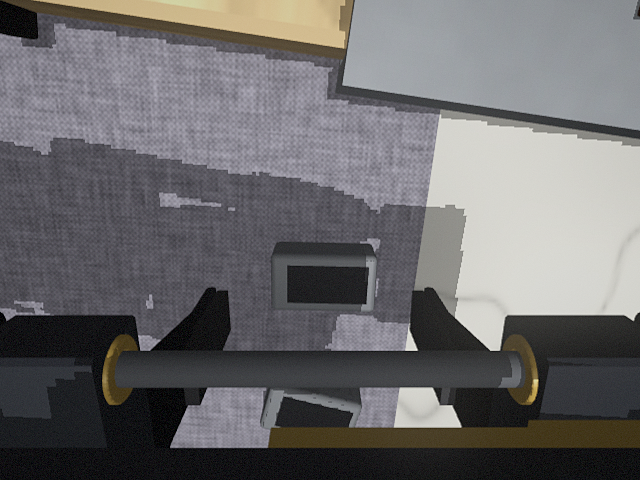

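```bash
python3 - <<'E'
from h import *
T=np.load("T3.npy")
P=np.array([wz(*p,.026,T) for p in [(274,257),(376,257),(376,308),(273,310)]]);print(P.round(4),P.mean(0))
E
```

```text
[[ 0.6253 -0.0043  0.026 ]
 [ 0.6799 -0.0007  0.026 ]
 [ 0.6831 -0.0309  0.026 ]
 [ 0.6257 -0.0359  0.026 ]] [ 0.65348898 -0.0179813   0.026     ]
```

Emit:
drive_tool(
  plan=[
    {"offset": [0, 0.3, 0], "delta_rot": [0, 0, 0], "jaw": 8.0},
    {"offset": [0, 0.6, 0], "delta_rot": [0, 0, 0], "jaw": 8.0},
    {"offset": [0, 0.6, 0], "delta_rot": [0, 0, 0], "jaw": 8.0},
    {"offset": [0, 0.6, 0], "delta_rot": [0, 0, 0], "jaw": 8.0},
    {"offset": [0, 0.6, 0], "delta_rot": [0, 0, 0], "jaw": 8.0},
    {"offset": [0, 0.6, 0], "delta_rot": [0, 0, 0], "jaw": 8.0},
    {"offset": [0, 0.6, 0], "delta_rot": [0, 0, 0], "jaw": 8.0},
    {"offset": [0, 0.6, 0], "delta_rot": [0, 0, 0], "jaw": 8.0},
  ],
)

```text
time: 6.4
position: [0.6522, -0.0182, 0.0707]
tool_rot: [0.999, 0.033, 0.0, 0.0]
ft_force: [-1.0, 0.1, -0.5]
grip_width: 0.0802
```

```bash
python3 - <<'E'
from h import *
o=get_obs();print(o["grip_width"],o["position"])
go([.652,-.019,.007],down(np.radians(3.6)))
E
```

```text
0.08018210772144714 [ 0.65219835 -0.0182139   0.07072064]
off cm [-0.03, 0.08, 6.37] rot deg [0.0, -0.0, 0.2]
```

Emit:
drive_tool(
  plan=[
    {"offset": [0, 0.1, 3], "delta_rot": [0, 0, 0], "jaw": 7.4},
    {"offset": [0, 0.1, 5.5], "delta_rot": [0, 0, 0], "jaw": 7.4},
    {"offset": [0, 0.1, 6.4], "delta_rot": [0, 0, 0], "jaw": 7.4},
    {"offset": [0, 0.1, 6.4], "delta_rot": [0, 0, 0], "jaw": 7.4},
    {"offset": [0, 0.1, 6.4], "delta_rot": [0, 0, 0], "jaw": 5.0},
    {"offset": [0, 0.1, 6.4], "delta_rot": [0, 0, 0], "jaw": 5.0},
    {"offset": [0, 0.1, 6.4], "delta_rot": [0, 0, 0], "jaw": 5.0},
    {"offset": [0, 0.1, 6.4], "delta_rot": [0, 0, 0], "jaw": 5.0},
  ],
)

```text
time: 7.07
position: [0.6533, -0.0195, 0.0079]
tool_rot: [0.999, 0.033, 0.001, 0.0]
ft_force: [0.4, -0.2, 1.5]
grip_width: 0.0578
```

```bash
python3 - <<'E'
from h import *
o=get_obs();print(o["grip_width"],o["position"])
go([.5918,.2275,.13],down(np.radians(-4.2)))
E
```

```text
0.057810687110352775 [ 0.65331749 -0.01945065  0.0078556 ]
off cm [-4.49, -25.04, -12.25] rot deg [0.0, -0.2, 8.0]
```

Emit:
drive_tool(
  plan=[
    {"offset": [0, 0, -2], "delta_rot": [0, 0, 0], "jaw": 5.0},
    {"offset": [0, 0, -6], "delta_rot": [0, 0, 0], "jaw": 5.0},
    {"offset": [0, 0, -10], "delta_rot": [0, 0, 0], "jaw": 5.0},
    {"offset": [-0.5, -3, -12.3], "delta_rot": [0, 0, 2], "jaw": 5.0},
    {"offset": [-1.3, -7, -12.3], "delta_rot": [0, 0, 4], "jaw": 5.0},
    {"offset": [-2, -11, -12.3], "delta_rot": [0, 0, 6], "jaw": 5.0},
    {"offset": [-2.7, -15, -12.3], "delta_rot": [0, 0, 8], "jaw": 5.0},
    {"offset": [-3.4, -19, -12.3], "delta_rot": [0, 0, 8], "jaw": 5.0},
  ],
)

```text
time: 7.73
position: [0.6053, 0.1695, 0.1305]
tool_rot: [0.999, -0.038, 0.001, -0.0]
ft_force: [0.0, 1.0, -0.9]
grip_width: 0.0584
```

Emit:
drive_tool(
  plan=[
    {"offset": [-0.2, -3, 0], "delta_rot": [0, 0, 0], "jaw": 5.0},
    {"offset": [-0.6, -5, 0], "delta_rot": [0, 0, 0], "jaw": 5.0},
    {"offset": [-0.6, -6, 0], "delta_rot": [0, 0, 0], "jaw": 5.0},
    {"offset": [-0.6, -6, 0], "delta_rot": [0, 0, 0], "jaw": 5.0},
    {"offset": [-0.6, -6, 0], "delta_rot": [0, 0, 0], "jaw": 5.0},
    {"offset": [-0.6, -6, 0], "delta_rot": [0, 0, 0], "jaw": 5.0},
    {"offset": [-0.6, -6, 0], "delta_rot": [0, 0, 0], "jaw": 5.0},
    {"offset": [-0.6, -6, 0], "delta_rot": [0, 0, 0], "jaw": 5.0},
  ],
)

```text
time: 8.4
position: [0.6046, 0.2267, 0.1292]
tool_rot: [0.999, -0.038, -0.0, 0.0]
ft_force: [-0.4, 0.1, -0.7]
grip_width: 0.0579
```

```bash
python3 - <<'E'
from h import *
o=get_obs();print(o["grip_width"],o["position"])
go([.5918,.2275,.03],down(np.radians(-4.2)))
T=Twrist();im=camera("wrist");cv2.imwrite("pics/w4.png",im[:,:,::-1]); np.save("T4.npy",T)
E
```

```text
0.057884322870738546 [0.60458456 0.2267192  0.12924423]
off cm [-1.28, 0.02, 9.92] rot deg [0.0, 0.0, -0.2]
```

View pics/w4.png

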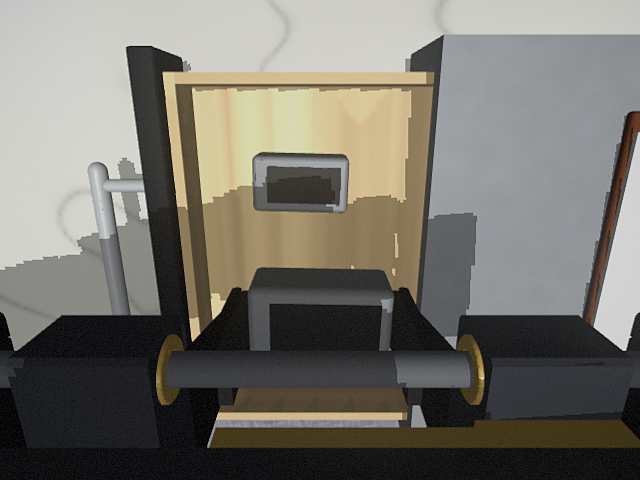

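```bash
python3 - <<'E'
from h import *
T=np.load("T4.npy")
P=np.array([wz(*p,.046,T) for p in [(254,158),(348,156),(347,211),(254,211)]]);print(P.round(4),P.mean(0))
m=P.mean(0)[:2]; d=m-np.array([.521,.2187]); print(d@[.9973,-.0732], d@[.0732,.9973])
E
```

```text
[[0.5694 0.2864 0.046 ]
 [0.6252 0.2833 0.046 ]
 [0.6227 0.2499 0.046 ]
 [0.5653 0.2542 0.046 ]] [0.59565223 0.26847209 0.046     ]
0.07080735308529951 0.05510224778779161
```

Emit:
drive_tool(
  plan=[
    {"offset": [-0.8, 0, 2], "delta_rot": [0, 0, 0], "jaw": 5.0},
    {"offset": [-1.2, 0, 4], "delta_rot": [0, 0, 0], "jaw": 5.0},
    {"offset": [-1.2, 0, 7], "delta_rot": [0, 0, 0], "jaw": 5.0},
    {"offset": [-1.2, 0, 9], "delta_rot": [0, 0, 0], "jaw": 5.0},
    {"offset": [-1.2, 0, 9.9], "delta_rot": [0, 0, 0], "jaw": 5.0},
    {"offset": [-1.2, 0, 9.9], "delta_rot": [0, 0, 0], "jaw": 5.0},
    {"offset": [-1.2, 0, 9.9], "delta_rot": [0, 0, 0], "jaw": 7.2},
    {"offset": [-1.2, 0, 9.9], "delta_rot": [0, 0, 0], "jaw": 7.2},
  ],
)

```text
time: 9.12
position: [0.5931, 0.229, 0.0309]
tool_rot: [0.999, -0.037, 0.001, -0.0]
ft_force: [-0.7, -0.2, -0.2]
grip_width: 0.0652
```

Emit:
drive_tool(
  plan=[
    {"offset": [0, 0, 0], "delta_rot": [0, 0, 0], "jaw": 7.2},
    {"offset": [0, 0, -2], "delta_rot": [0, 0, 0], "jaw": 7.2},
    {"offset": [0, 0, -6], "delta_rot": [0, 0, 0], "jaw": 8.0},
    {"offset": [0, 0, -10], "delta_rot": [0, 0, 0], "jaw": 8.0},
    {"offset": [0, 4, -10], "delta_rot": [0, 0, 0], "jaw": 8.0},
    {"offset": [0, 8, -10], "delta_rot": [0, 0, 0], "jaw": 8.0},
    {"offset": [0, 12, -10], "delta_rot": [0, 0, 0], "jaw": 8.0},
    {"offset": [0, 12, -10], "delta_rot": [0, 0, 0], "jaw": 8.0},
  ],
)

```text
time: 9.78
position: [0.5834, 0.1034, 0.1314]
tool_rot: [0.999, -0.04, 0.0, 0.001]
ft_force: [0.6, 0.7, -0.3]
grip_width: 0.0794
```

```bash
python3 - <<'E'
from h import *
o=get_obs();print(o["grip_width"],o["position"])
go([.651,-.106,.09],down(np.radians(-10)))
E
```

```text
0.07940351424664731 [0.58340146 0.10337154 0.13140347]
off cm [8.39, 20.32, 4.21] rot deg [0.2, -0.1, 5.5]
```

Emit:
drive_tool(
  plan=[
    {"offset": [1.5, 4, 0], "delta_rot": [0, 0, 1], "jaw": 8.0},
    {"offset": [3, 8, 0], "delta_rot": [0, 0, 2], "jaw": 8.0},
    {"offset": [4.7, 12, 0], "delta_rot": [0, 0, 4], "jaw": 8.0},
    {"offset": [6.5, 16, 1], "delta_rot": [0, 0, 5], "jaw": 8.0},
    {"offset": [8.4, 20, 3], "delta_rot": [0, 0, 5.5], "jaw": 8.0},
    {"offset": [8.4, 20.3, 4.2], "delta_rot": [0, 0, 5.5], "jaw": 8.0},
    {"offset": [8.4, 20.3, 4.2], "delta_rot": [0, 0, 5.5], "jaw": 8.0},
    {"offset": [8.4, 20.3, 4.2], "delta_rot": [0, 0, 5.5], "jaw": 8.0},
  ],
)

```text
time: 10.45
position: [0.6513, -0.0996, 0.0874]
tool_rot: [0.996, -0.086, -0.001, -0.001]
ft_force: [-0.5, -0.5, 0.7]
grip_width: 0.08
```

```bash
python3 - <<'E'
from h import *
T=Twrist();im=camera("wrist");cv2.imwrite("pics/w5.png",im[:,:,::-1]); np.save("T5.npy",T)
o=get_obs();print(o["grip_width"],o["position"])
go([.651,-.106,.007],down(np.radians(-10)))
E
```

```text
0.07995124022668113 [ 0.65161986 -0.09845935  0.08827813]
off cm [0.08, 0.76, 8.13] rot deg [-0.0, 0.1, 0.2]
```

View pics/w5.png

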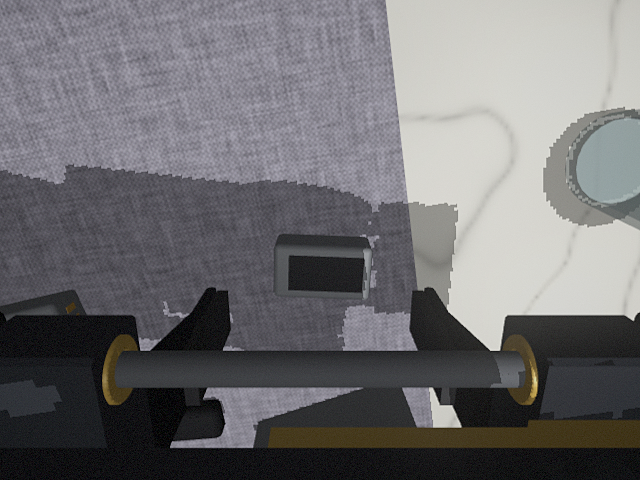

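```bash
python3 - <<'E'
from h import *
T=np.load("T5.npy")
P=np.array([wz(*p,.026,T) for p in [(277,248),(371,250),(370,299),(276,296)]]);print(P.round(4),P.mean(0))
e=P[1]-P[0];print(np.degrees(np.arctan2(e[1],e[0])))
go([.652,-.105,.007],down(np.radians(-10.5)))
E
```

```text
[[ 0.6275 -0.0875  0.026 ]
 [ 0.6811 -0.098   0.026 ]
 [ 0.6764 -0.129   0.026 ]
 [ 0.6208 -0.1174  0.026 ]] [ 0.65144853 -0.10798969  0.026     ]
-11.078419977508903
off cm [0.16, 0.64, 8.13] rot deg [-0.0, 0.1, 0.7]
```

Emit:
drive_tool(
  plan=[
    {"offset": [0, 0.8, 2], "delta_rot": [0, 0, 0.7], "jaw": 7.6},
    {"offset": [0, 0.8, 5.5], "delta_rot": [0, 0, 0.7], "jaw": 7.6},
    {"offset": [0, 0.8, 8], "delta_rot": [0, 0, 0.7], "jaw": 7.6},
    {"offset": [0, 0.8, 8.1], "delta_rot": [0, 0, 0.7], "jaw": 7.6},
    {"offset": [0, 0.8, 8.1], "delta_rot": [0, 0, 0.7], "jaw": 5.0},
    {"offset": [0, 0.8, 8.1], "delta_rot": [0, 0, 0.7], "jaw": 5.0},
    {"offset": [0, 0.8, 8.1], "delta_rot": [0, 0, 0.7], "jaw": 5.0},
    {"offset": [0, 0.8, 8.1], "delta_rot": [0, 0, 0.7], "jaw": 5.0},
  ],
)

```text
time: 11.17
position: [0.6522, -0.1069, 0.0098]
tool_rot: [0.996, -0.091, 0.002, 0.0]
ft_force: [-0.7, 2.1, 3.6]
grip_width: 0.0579
```

```bash
python3 - <<'E'
from h import *
o=get_obs();print(o["grip_width"],o["position"])
go([.5889,.1877,.13],down(np.radians(-4.2)))
E
```

```text
0.05786310939977505 [ 0.65218192 -0.10688071  0.00975353]
off cm [-11.51, -27.82, -12.08] rot deg [0.0, -0.2, -6.2]
```

Emit:
drive_tool(
  plan=[
    {"offset": [0, 0, -2], "delta_rot": [0, 0, 0], "jaw": 5.0},
    {"offset": [0, 0, -6], "delta_rot": [0, 0, 0], "jaw": 5.0},
    {"offset": [0, 0, -10], "delta_rot": [0, 0, 0], "jaw": 5.0},
    {"offset": [-1, -3, -12.1], "delta_rot": [0, 0, -1], "jaw": 5.0},
    {"offset": [-2.5, -6.5, -12.1], "delta_rot": [0, 0, -2], "jaw": 5.0},
    {"offset": [-4, -10, -12.1], "delta_rot": [0, 0, -4], "jaw": 5.0},
    {"offset": [-5.5, -13.5, -12.1], "delta_rot": [0, 0, -6.2], "jaw": 5.0},
    {"offset": [-7, -17, -12.1], "delta_rot": [0, 0, -6.2], "jaw": 5.0},
  ],
)

```text
time: 11.83
position: [0.6124, 0.0743, 0.1299]
tool_rot: [0.999, -0.037, 0.001, -0.0]
ft_force: [0.4, 0.5, -1.2]
grip_width: 0.0578
```

```bash
python3 - <<'E'
from h import *
o=get_obs();print(o["grip_width"],o["position"])
go([.5889,.1877,.13],down(np.radians(-4.2)))
E
```

```text
0.057828240692508866 [0.61241017 0.07429503 0.12988088]
off cm [-3.18, -11.14, -0.02] rot deg [-0.0, -0.1, -0.0]
```

Emit:
drive_tool(
  plan=[
    {"offset": [-1, -3.5, 0], "delta_rot": [0, 0, 0], "jaw": 5.0},
    {"offset": [-2, -7, 0], "delta_rot": [0, 0, 0], "jaw": 5.0},
    {"offset": [-3, -10, 0], "delta_rot": [0, 0, 0], "jaw": 5.0},
    {"offset": [-3.2, -11, 0], "delta_rot": [0, 0, 0], "jaw": 5.0},
    {"offset": [-3.2, -11, 0], "delta_rot": [0, 0, 0], "jaw": 5.0},
    {"offset": [-3.2, -11, 0], "delta_rot": [0, 0, 0], "jaw": 5.0},
    {"offset": [-3.2, -11, 0], "delta_rot": [0, 0, 0], "jaw": 5.0},
    {"offset": [-3.2, -11, 0], "delta_rot": [0, 0, 0], "jaw": 5.0},
  ],
)

```text
time: 12.5
position: [0.5897, 0.1833, 0.1285]
tool_rot: [0.999, -0.038, 0.0, 0.0]
ft_force: [0.1, -0.4, -2.2]
grip_width: 0.0577
```

```bash
python3 - <<'E'
from h import *
T=Twrist();im=camera("wrist");cv2.imwrite("pics/w6.png",im[:,:,::-1]); np.save("T6.npy",T)
o=get_obs();print(o["grip_width"],o["position"])
go([.5889,.1877,.0315],down(np.radians(-4.2)))
E
```

```text
0.057772200562364054 [0.58964544 0.18323129 0.12840587]
off cm [-0.11, -0.44, 9.69] rot deg [0.0, -0.0, -0.2]
```

View pics/w6.png

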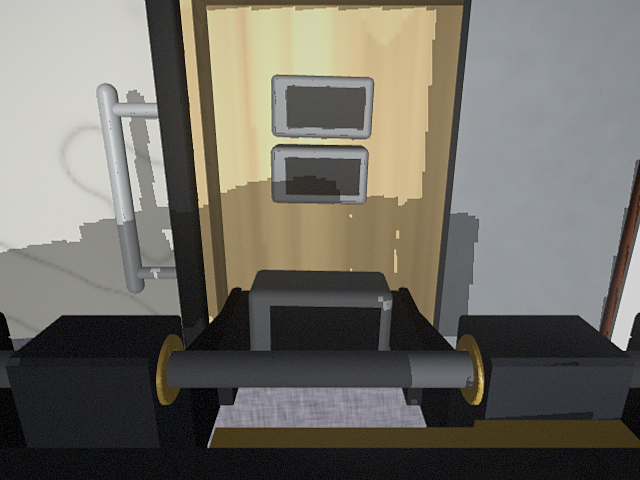

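Emit:
drive_tool(
  plan=[
    {"offset": [-0.1, -0.3, 2], "delta_rot": [0, 0, 0], "jaw": 5.0},
    {"offset": [-0.1, -0.3, 4], "delta_rot": [0, 0, 0], "jaw": 5.0},
    {"offset": [-0.1, -0.3, 7], "delta_rot": [0, 0, 0], "jaw": 5.0},
    {"offset": [-0.1, -0.3, 9], "delta_rot": [0, 0, 0], "jaw": 5.0},
    {"offset": [-0.1, -0.3, 9.7], "delta_rot": [0, 0, 0], "jaw": 5.0},
    {"offset": [-0.1, -0.3, 9.7], "delta_rot": [0, 0, 0], "jaw": 5.0},
    {"offset": [-0.1, -0.3, 9.7], "delta_rot": [0, 0, 0], "jaw": 7.2},
    {"offset": [-0.1, -0.3, 9.7], "delta_rot": [0, 0, 0], "jaw": 7.2},
  ],
)

```text
time: 13.22
position: [0.589, 0.1873, 0.0318]
tool_rot: [0.999, -0.038, 0.0, -0.0]
ft_force: [-0.5, 0.5, 0.4]
grip_width: 0.065
```

Emit:
drive_tool(
  plan=[
    {"offset": [0, 0, 0], "delta_rot": [0, 0, 0], "jaw": 7.2},
    {"offset": [0, 0, -2], "delta_rot": [0, 0, 0], "jaw": 7.2},
    {"offset": [0, 0, -6], "delta_rot": [0, 0, 0], "jaw": 8.0},
    {"offset": [0, 0, -10], "delta_rot": [0, 0, 0], "jaw": 8.0},
    {"offset": [-2, 4, -10], "delta_rot": [0, 0, 0], "jaw": 8.0},
    {"offset": [-4, 7, -10], "delta_rot": [0, 0, 0], "jaw": 8.0},
    {"offset": [-6, 10, -10], "delta_rot": [0, 0, 0], "jaw": 8.0},
    {"offset": [-6, 10, -10], "delta_rot": [0, 0, 0], "jaw": 8.0},
  ],
)

```text
time: 13.88
position: [0.515, 0.0894, 0.1314]
tool_rot: [0.999, -0.038, -0.004, 0.001]
ft_force: [0.3, 1.4, 0.3]
grip_width: 0.0793
```

```bash
python3 - <<'E'
from h import *
o=get_obs();print(o["grip_width"],o["position"])
go([.457,-.119,.09],down(np.radians(1)))
E
```

```text
0.07933192276474002 [0.51497207 0.08942611 0.1314212 ]
off cm [-4.15, 21.22, 4.21] rot deg [0.1, 0.4, -5.4]
```

Emit:
drive_tool(
  plan=[
    {"offset": [-0.7, 4, 0], "delta_rot": [0, 0, -1], "jaw": 8.0},
    {"offset": [-1.4, 8, 0], "delta_rot": [0, 0, -2], "jaw": 8.0},
    {"offset": [-2.1, 12, 1], "delta_rot": [0, 0, -4], "jaw": 8.0},
    {"offset": [-2.8, 16, 2], "delta_rot": [0, 0, -5], "jaw": 8.0},
    {"offset": [-3.6, 19, 4], "delta_rot": [0, 0, -5.4], "jaw": 8.0},
    {"offset": [-4.1, 20.6, 4.2], "delta_rot": [0, 0, -5.4], "jaw": 8.0},
    {"offset": [-4.1, 20.6, 4.2], "delta_rot": [0, 0, -5.4], "jaw": 8.0},
    {"offset": [-4.1, 20.6, 4.2], "delta_rot": [0, 0, -5.4], "jaw": 8.0},
  ],
)

```text
time: 14.55
position: [0.465, -0.1104, 0.0893]
tool_rot: [1.0, 0.009, 0.0, -0.0]
ft_force: [-0.6, -0.1, 0.7]
grip_width: 0.0799
```

```bash
python3 - <<'E'
from h import *
T=Twrist();im=camera("wrist");cv2.imwrite("pics/w7.png",im[:,:,::-1]); np.save("T7.npy",T)
o=get_obs();print(o["grip_width"],o["position"])
go([.457,-.119,.007],down(np.radians(1)))
E
```

```text
0.07992531272903679 [ 0.46532014 -0.10957417  0.08962187]
off cm [-0.86, 0.93, 8.26] rot deg [0.0, -0.0, 0.1]
```

View pics/w7.png

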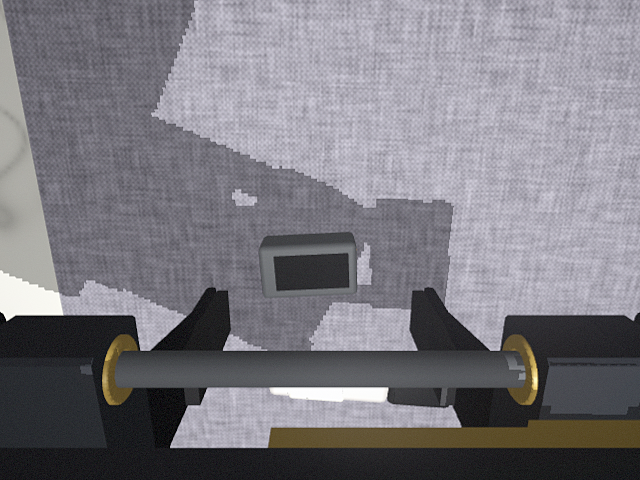

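```bash
python3 - <<'E'
from h import *
T=np.load("T7.npy")
P=np.array([wz(*p,.026,T) for p in [(261,250),(356,247),(356,294),(263,298)]]);print(P.round(4),P.mean(0))
e=P[1]-P[0];f=P[2]-P[3];print(np.degrees(np.arctan2(e[1],e[0])),np.degrees(np.arctan2(f[1],f[0])))
m=P.mean(0); go([m[0],m[1]+.001,.007],down(np.radians(2.8)))
E
```

```text
[[ 0.43   -0.105   0.026 ]
 [ 0.4856 -0.1022  0.026 ]
 [ 0.487  -0.1323  0.026 ]
 [ 0.4304 -0.136   0.026 ]] [ 0.45824913 -0.11887675  0.026     ]
2.940147448432173 3.7329907478882034
off cm [-0.73, 0.82, 8.26] rot deg [0.0, -0.0, -1.7]
```

Emit:
drive_tool(
  plan=[
    {"offset": [-0.7, 0.8, 2], "delta_rot": [0, 0, -2], "jaw": 7.6},
    {"offset": [-0.7, 0.8, 5.5], "delta_rot": [0, 0, -2], "jaw": 7.6},
    {"offset": [-0.7, 0.8, 8], "delta_rot": [0, 0, -2], "jaw": 7.6},
    {"offset": [-0.7, 0.8, 8.2], "delta_rot": [0, 0, -2], "jaw": 7.6},
    {"offset": [-0.7, 0.8, 8.2], "delta_rot": [0, 0, -2], "jaw": 5.0},
    {"offset": [-0.7, 0.8, 8.2], "delta_rot": [0, 0, -2], "jaw": 5.0},
    {"offset": [-0.7, 0.8, 8.2], "delta_rot": [0, 0, -2], "jaw": 5.0},
    {"offset": [-0.7, 0.8, 8.2], "delta_rot": [0, 0, -2], "jaw": 5.0},
  ],
)

```text
time: 15.27
position: [0.4591, -0.1178, 0.0088]
tool_rot: [1.0, 0.028, 0.001, 0.001]
ft_force: [0.7, 1.8, 2.6]
grip_width: 0.0579
```

```bash
python3 - <<'E'
from h import *
o=get_obs();print(o["grip_width"],o["position"])
go([.586,.1478,.13],down(np.radians(-4.2)))
E
```

```text
0.05788752021245158 [ 0.45908137 -0.11782187  0.00880605]
off cm [14.18, -25.8, -12.12] rot deg [0.1, -0.2, 7.4]
```

Emit:
drive_tool(
  plan=[
    {"offset": [0, 0, -2], "delta_rot": [0, 0, 0], "jaw": 5.0},
    {"offset": [0, 0, -6], "delta_rot": [0, 0, 0], "jaw": 5.0},
    {"offset": [0, 0, -10], "delta_rot": [0, 0, 0], "jaw": 5.0},
    {"offset": [1.5, -3, -12.1], "delta_rot": [0, 0, 2], "jaw": 5.0},
    {"offset": [3.2, -6, -12.1], "delta_rot": [0, 0, 4], "jaw": 5.0},
    {"offset": [5, -9, -12.1], "delta_rot": [0, 0, 6], "jaw": 5.0},
    {"offset": [6.7, -12.3, -12.1], "delta_rot": [0, 0, 7.4], "jaw": 5.0},
    {"offset": [8.5, -15.5, -12.1], "delta_rot": [0, 0, 7.4], "jaw": 5.0},
  ],
)

```text
time: 15.93
position: [0.5347, 0.0433, 0.13]
tool_rot: [0.999, -0.038, 0.001, 0.0]
ft_force: [0.6, -1.1, -1.3]
grip_width: 0.0577
```

```bash
python3 - <<'E'
from h import *
o=get_obs();print(o["grip_width"],o["position"])
go([.586,.1478,.13],down(np.radians(-4.2)))
E
```

```text
0.057661075530173335 [0.5347213  0.04330383 0.12995336]
off cm [4.32, -10.81, 0.0] rot deg [0.0, -0.1, -0.1]
```

Emit:
drive_tool(
  plan=[
    {"offset": [1.5, -3.5, 0], "delta_rot": [0, 0, 0], "jaw": 5.0},
    {"offset": [3, -7, 0], "delta_rot": [0, 0, 0], "jaw": 5.0},
    {"offset": [4, -9.5, 0], "delta_rot": [0, 0, 0], "jaw": 5.0},
    {"offset": [4.3, -10.8, 0], "delta_rot": [0, 0, 0], "jaw": 5.0},
    {"offset": [4.3, -10.8, 0], "delta_rot": [0, 0, 0], "jaw": 5.0},
    {"offset": [4.3, -10.8, 0], "delta_rot": [0, 0, 0], "jaw": 5.0},
    {"offset": [4.3, -10.8, 0], "delta_rot": [0, 0, 0], "jaw": 5.0},
    {"offset": [4.3, -10.8, 0], "delta_rot": [0, 0, 0], "jaw": 5.0},
  ],
)

```text
time: 16.6
position: [0.5843, 0.1447, 0.1284]
tool_rot: [0.999, -0.038, -0.001, 0.0]
ft_force: [0.2, 0.2, -2.0]
grip_width: 0.0579
```

```bash
python3 - <<'E'
from h import *
T=Twrist();im=camera("wrist");cv2.imwrite("pics/w8.png",im[:,:,::-1]); np.save("T8.npy",T)
o=get_obs();print(o["grip_width"],o["position"])
go([.586,.1478,.0312],down(np.radians(-4.2)))
E
```

```text
0.05807738739752571 [0.58455236 0.14469574 0.12842597]
off cm [0.13, -0.32, 9.72] rot deg [0.0, 0.0, -0.2]
```

View pics/w8.png

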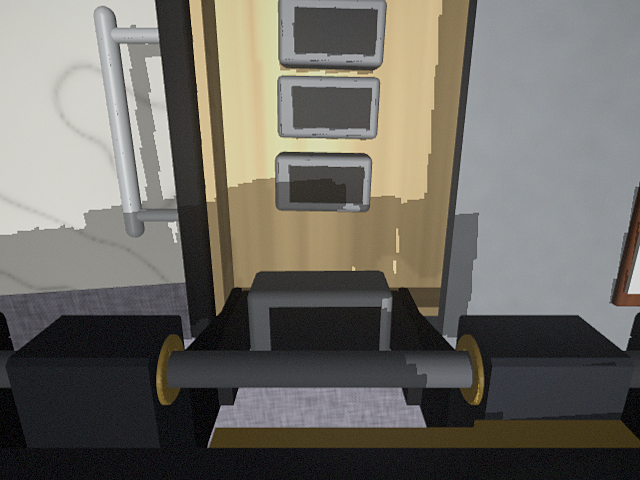

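Emit:
drive_tool(
  plan=[
    {"offset": [0.1, -0.3, 2], "delta_rot": [0, 0, 0], "jaw": 5.0},
    {"offset": [0.1, -0.3, 4], "delta_rot": [0, 0, 0], "jaw": 5.0},
    {"offset": [0.1, -0.3, 7], "delta_rot": [0, 0, 0], "jaw": 5.0},
    {"offset": [0.1, -0.3, 9], "delta_rot": [0, 0, 0], "jaw": 5.0},
    {"offset": [0.1, -0.3, 9.7], "delta_rot": [0, 0, 0], "jaw": 5.0},
    {"offset": [0.1, -0.3, 9.7], "delta_rot": [0, 0, 0], "jaw": 5.0},
    {"offset": [0.1, -0.3, 9.7], "delta_rot": [0, 0, 0], "jaw": 7.2},
    {"offset": [0.1, -0.3, 9.7], "delta_rot": [0, 0, 0], "jaw": 7.2},
  ],
)

```text
time: 17.32
position: [0.5869, 0.1484, 0.032]
tool_rot: [0.999, -0.038, 0.0, -0.0]
ft_force: [-0.3, -0.6, 0.1]
grip_width: 0.0649
```

Emit:
drive_tool(
  plan=[
    {"offset": [0, 0, 0], "delta_rot": [0, 0, 0], "jaw": 7.2},
    {"offset": [0, 0, -2], "delta_rot": [0, 0, 0], "jaw": 7.2},
    {"offset": [0, 0, -6], "delta_rot": [0, 0, 0], "jaw": 8.0},
    {"offset": [0, 0, -10], "delta_rot": [0, 0, 0], "jaw": 8.0},
    {"offset": [-2, 4, -10], "delta_rot": [0, 0, 0], "jaw": 8.0},
    {"offset": [-4, 7, -10], "delta_rot": [0, 0, 0], "jaw": 8.0},
    {"offset": [-6, 10, -10], "delta_rot": [0, 0, 0], "jaw": 8.0},
    {"offset": [-6, 10, -10], "delta_rot": [0, 0, 0], "jaw": 8.0},
  ],
)

```text
time: 17.98
position: [0.5136, 0.0506, 0.1316]
tool_rot: [0.999, -0.039, -0.003, 0.001]
ft_force: [0.1, 0.2, -0.8]
grip_width: 0.0798
```

```bash
python3 - <<'E'
from h import *
o=get_obs();print(o["grip_width"],o["position"])
for n in ["scene","side"]: cv2.imwrite(f"pics/{n}9.png",camera(n)[:,:,::-1])
a=cv2.imread("pics/side9.png")[60:220,150:400]; cv2.imwrite("pics/c9.png",cv2.resize(a,None,fx=3.2,fy=3.2,interpolation=cv2.INTER_CUBIC))
E
```

```text
0.07984003614720885 [0.51363281 0.05063381 0.1316331 ]
```

View pics/c9.png

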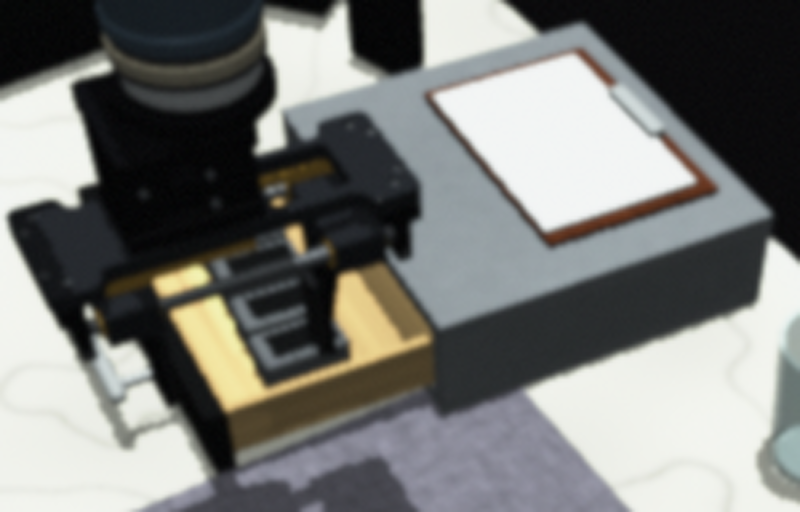

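View pics/scene9.png

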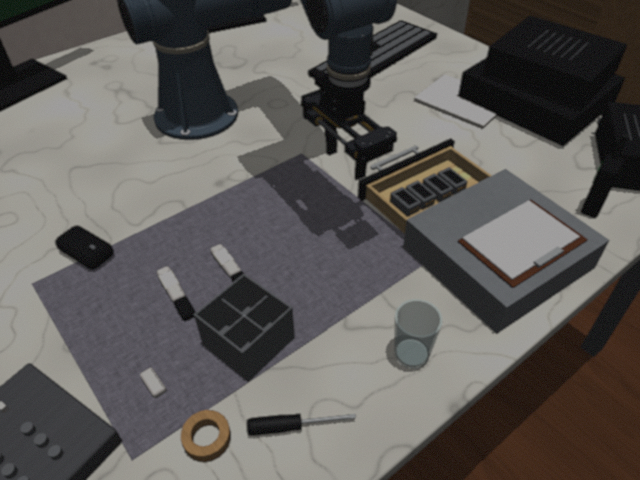

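View pics/side9.png

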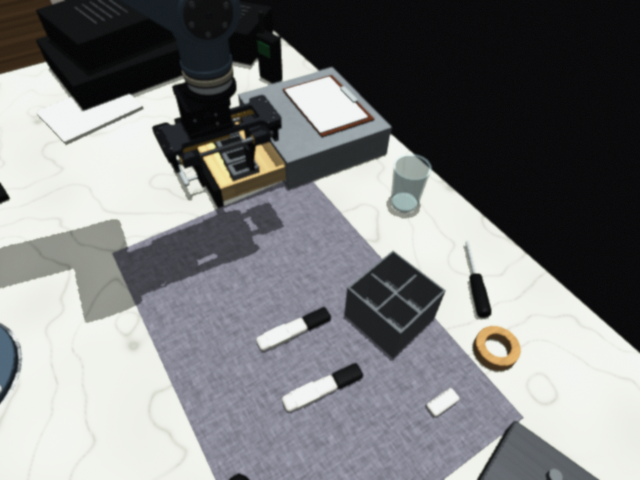

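```bash
python3 - <<'E'
from h import *
go([.415,.228,.13],down(np.radians(-4.2)))
E
```

```text
off cm [-11.69, -16.66, 0.2] rot deg [-0.0, -0.0, -0.2]
```

Emit:
drive_tool(
  plan=[
    {"offset": [-3, -2, 0], "delta_rot": [0, 0, 0], "jaw": 0},
    {"offset": [-6, -4, 0], "delta_rot": [0, 0, 0], "jaw": 0},
    {"offset": [-8, -7.5, 0], "delta_rot": [0, 0, 0], "jaw": 0},
    {"offset": [-10, -11, 0], "delta_rot": [0, 0, 0], "jaw": 0},
    {"offset": [-11, -14, 0], "delta_rot": [0, 0, 0], "jaw": 0},
    {"offset": [-11.7, -16.6, 0], "delta_rot": [0, 0, 0], "jaw": 0},
    {"offset": [-11.7, -16.6, 0], "delta_rot": [0, 0, 0], "jaw": 0},
    {"offset": [-11.7, -16.6, 0], "delta_rot": [0, 0, 0], "jaw": 0},
  ],
)

```text
time: 18.75
position: [0.4154, 0.2303, 0.1316]
tool_rot: [0.999, -0.035, 0.001, -0.0]
ft_force: [0.1, 0.1, -0.6]
grip_width: 0.035
```

```bash
python3 - <<'E'
from h import *
T=Twrist();im=camera("wrist");cv2.imwrite("pics/w10.png",im[:,:,::-1]); np.save("T10.npy",T)
o=get_obs();print(o["grip_width"],o["position"])
go([.415,.228,.032],down(np.radians(-4.2)))
cv2.imwrite("pics/scene10.png",camera("scene")[100:240,300:520,::-1])
E
python3 -c "
import cv2;a=cv2.imread('pics/scene10.png');cv2.imwrite('pics/scene10b.png',cv2.resize(a,None,fx=3.5,fy=3.5,interpolation=2))"
```

```text
0.030221896802798704 [0.41548216 0.22923403 0.13144704]
off cm [-0.05, 0.13, 9.94] rot deg [-0.0, -0.1, 0.1]
```

View pics/w10.png

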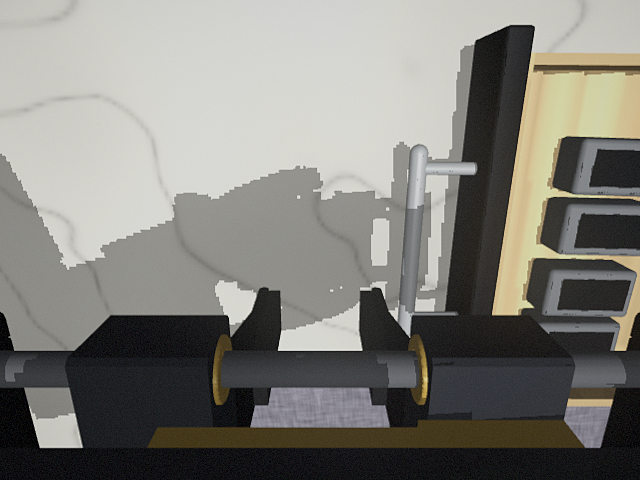

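View pics/scene10b.png

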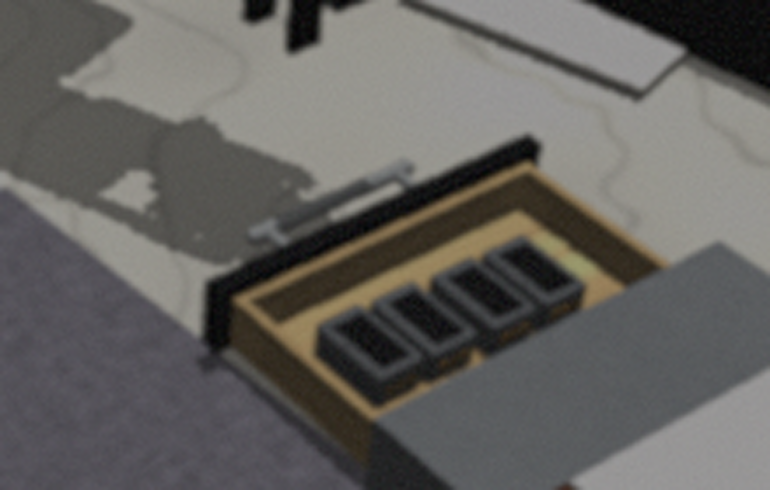

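Emit:
drive_tool(
  plan=[
    {"offset": [0, 0, 0], "delta_rot": [0, 0, 0], "jaw": 0},
    {"offset": [0, 0, 1], "delta_rot": [0, 0, 0], "jaw": 0},
    {"offset": [0, 0, 4], "delta_rot": [0, 0, 0], "jaw": 0},
    {"offset": [0, 0, 7], "delta_rot": [0, 0, 0], "jaw": 0},
    {"offset": [0, 0, 9], "delta_rot": [0, 0, 0], "jaw": 0},
    {"offset": [0, 0, 9.9], "delta_rot": [0, 0, 0], "jaw": 0},
    {"offset": [0, 0, 9.9], "delta_rot": [0, 0, 0], "jaw": 0},
    {"offset": [0.3, 0, 9.9], "delta_rot": [0, 0, 0], "jaw": 0},
  ],
)

```text
time: 19.52
position: [0.4174, 0.2272, 0.0322]
tool_rot: [0.999, -0.038, -0.001, 0.0]
ft_force: [-0.1, 0.7, 0.0]
grip_width: 0.0004
```

Emit:
drive_tool(
  plan=[
    {"offset": [0.5, 0, 0], "delta_rot": [0, 0, 0], "jaw": 0},
    {"offset": [1.2, 0, 0], "delta_rot": [0, 0, 0], "jaw": 0},
    {"offset": [2, 0, 0], "delta_rot": [0, 0, 0], "jaw": 0},
    {"offset": [2.8, 0, 0], "delta_rot": [0, 0, 0], "jaw": 0},
    {"offset": [3.6, 0, 0], "delta_rot": [0, 0, 0], "jaw": 0},
    {"offset": [4.4, 0, 0], "delta_rot": [0, 0, 0], "jaw": 0},
    {"offset": [5.2, 0, 0], "delta_rot": [0, 0, 0], "jaw": 0},
    {"offset": [6, 0, 0], "delta_rot": [0, 0, 0], "jaw": 0},
  ],
)

```text
time: 20.18
position: [0.4778, 0.2232, 0.0323]
tool_rot: [0.999, -0.037, -0.001, 0.0]
ft_force: [-1.4, 0.7, 0.3]
grip_width: 0.0002
```

Emit:
drive_tool(
  plan=[
    {"offset": [0.8, 0, 0], "delta_rot": [0, 0, 0], "jaw": 0},
    {"offset": [1.6, 0, 0], "delta_rot": [0, 0, 0], "jaw": 0},
    {"offset": [2.4, 0, 0], "delta_rot": [0, 0, 0], "jaw": 0},
    {"offset": [3.2, 0, 0], "delta_rot": [0, 0, 0], "jaw": 0},
    {"offset": [4, 0, 0], "delta_rot": [0, 0, 0], "jaw": 0},
    {"offset": [4.8, 0, 0], "delta_rot": [0, 0, 0], "jaw": 0},
    {"offset": [5.6, 0, 0], "delta_rot": [0, 0, 0], "jaw": 0},
    {"offset": [6.4, 0, 0], "delta_rot": [0, 0, 0], "jaw": 0},
  ],
)

```text
time: 20.85
position: [0.5421, 0.2184, 0.0322]
tool_rot: [0.999, -0.037, -0.0, 0.0]
ft_force: [-1.3, -0.5, 0.2]
grip_width: 0.0004
```

```bash
python3 - <<'E'
from h import *
cv2.imwrite("pics/side11.png",camera("side")[:,:,::-1])
E
```

```text
(no output)
```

View pics/side11.png

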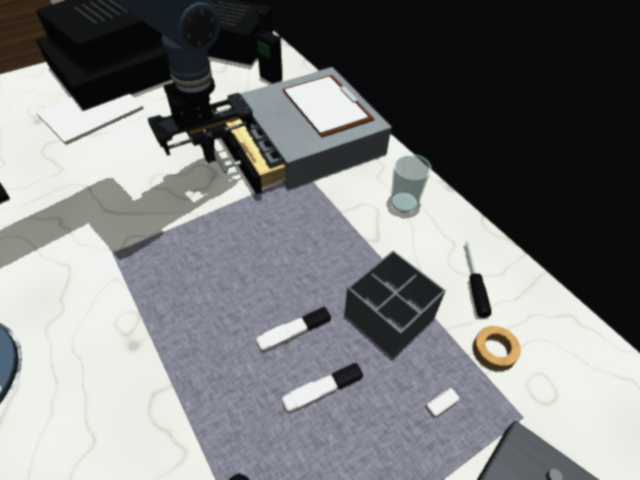

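Emit:
drive_tool(
  plan=[
    {"offset": [0.7, 0, 0], "delta_rot": [0, 0, 0], "jaw": 0},
    {"offset": [1.4, 0, 0], "delta_rot": [0, 0, 0], "jaw": 0},
    {"offset": [2.1, 0, 0], "delta_rot": [0, 0, 0], "jaw": 0},
    {"offset": [2.7, 0, 0], "delta_rot": [0, 0, 0], "jaw": 0},
    {"offset": [3.2, 0, 0], "delta_rot": [0, 0, 0], "jaw": 0},
    {"offset": [3.6, 0, 0], "delta_rot": [0, 0, 0], "jaw": 0},
    {"offset": [3.9, 0, 0], "delta_rot": [0, 0, 0], "jaw": 0},
    {"offset": [4.1, 0, 0], "delta_rot": [0, 0, 0], "jaw": 0},
  ],
)

```text
time: 21.57
position: [0.5828, 0.2156, 0.0323]
tool_rot: [0.999, -0.037, 0.0, -0.0]
ft_force: [-1.6, 0.3, -0.9]
grip_width: 0.0002
```

Emit:
drive_tool(
  plan=[
    {"offset": [0.2, 0, 0], "delta_rot": [0, 0, 0], "jaw": 0},
    {"offset": [0.4, 0, 0], "delta_rot": [0, 0, 0], "jaw": 0},
    {"offset": [0.6, 0, 0], "delta_rot": [0, 0, 0], "jaw": 0},
    {"offset": [0.7, 0, 0], "delta_rot": [0, 0, 0], "jaw": 0},
    {"offset": [0.8, 0, 0], "delta_rot": [0, 0, 0], "jaw": 0},
    {"offset": [0.8, 0, 0], "delta_rot": [0, 0, 0], "jaw": 0},
    {"offset": [0.8, 0, 0], "delta_rot": [0, 0, 0], "jaw": 0},
    {"offset": [0.8, 0, 0], "delta_rot": [0, 0, 0], "jaw": 0},
  ],
)

```text
time: 22.23
position: [0.5907, 0.215, 0.0324]
tool_rot: [0.999, -0.037, 0.0, -0.0]
ft_force: [0.8, 0.1, 0.2]
grip_width: 0.0007
```

Emit:
drive_tool(
  plan=[
    {"offset": [0.2, 0, 0], "delta_rot": [0, 0, 0], "jaw": 0},
    {"offset": [0.4, 0, 0], "delta_rot": [0, 0, 0], "jaw": 0},
    {"offset": [0.5, 0, 0], "delta_rot": [0, 0, 0], "jaw": 0},
    {"offset": [0.6, 0, 0], "delta_rot": [0, 0, 0], "jaw": 0},
    {"offset": [0.6, 0, 0], "delta_rot": [0, 0, 0], "jaw": 0},
    {"offset": [0.6, 0, 0], "delta_rot": [0, 0, 0], "jaw": 0},
    {"offset": [0.6, 0, 0], "delta_rot": [0, 0, 0], "jaw": 0},
    {"offset": [0.6, 0, 0], "delta_rot": [0, 0, 0], "jaw": 0},
  ],
)

```text
time: 22.9
position: [0.5966, 0.2145, 0.0324]
tool_rot: [0.999, -0.037, 0.0, -0.0]
ft_force: [0.8, -0.5, 0.0]
grip_width: 0.0008
```

```bash
python3 - <<'E'
from h import *
a=camera("side")[60:220,150:400,::-1]
cv2.imwrite("pics/side12.png",cv2.resize(a,None,fx=3.2,fy=3.2,interpolation=2))
E
```

```text
(no output)
```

View pics/side12.png

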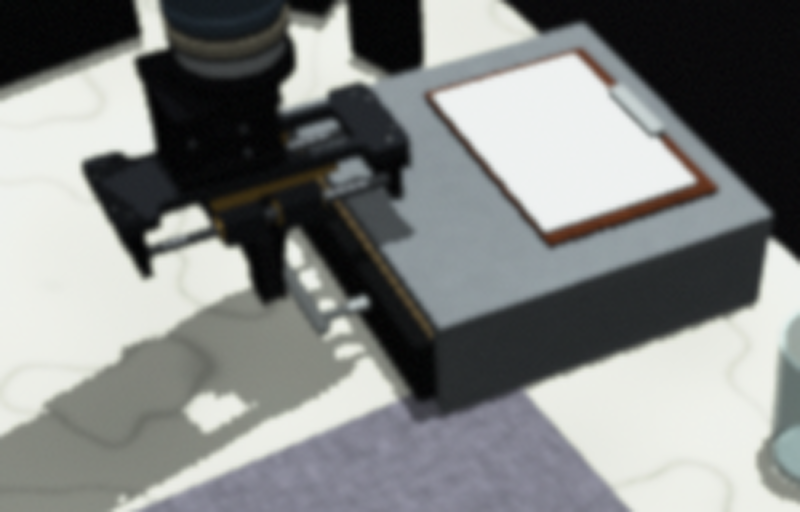

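Emit:
drive_tool(
  plan=[
    {"offset": [0.2, 0, 0], "delta_rot": [0, 0, 0], "jaw": 0},
    {"offset": [0.4, 0, 0], "delta_rot": [0, 0, 0], "jaw": 0},
    {"offset": [0.6, 0, 0], "delta_rot": [0, 0, 0], "jaw": 0},
    {"offset": [0.6, 0, 0], "delta_rot": [0, 0, 0], "jaw": 0},
    {"offset": [0.6, 0, 0], "delta_rot": [0, 0, 0], "jaw": 0},
    {"offset": [0.6, 0, 0], "delta_rot": [0, 0, 0], "jaw": 0},
    {"offset": [0.6, 0, 0], "delta_rot": [0, 0, 0], "jaw": 0},
    {"offset": [0.6, 0, 0], "delta_rot": [0, 0, 0], "jaw": 0},
  ],
)

```text
time: 23.62
position: [0.5984, 0.2143, 0.0321]
tool_rot: [0.999, -0.037, -0.004, 0.0]
ft_force: [-7.2, 1.3, 4.4]
grip_width: 0.0008
```

Emit:
drive_tool(
  plan=[
    {"offset": [0.1, 0, 0], "delta_rot": [0, 0, 0], "jaw": 0},
    {"offset": [0.2, 0, 0], "delta_rot": [0, 0, 0], "jaw": 0},
    {"offset": [0.3, 0, 0], "delta_rot": [0, 0, 0], "jaw": 0},
    {"offset": [0.3, 0, 0], "delta_rot": [0, 0, 0], "jaw": 0},
    {"offset": [0.3, 0, 0], "delta_rot": [0, 0, 0], "jaw": 0},
    {"offset": [0.3, 0, 0], "delta_rot": [0, 0, 0], "jaw": 0},
    {"offset": [0.3, 0, 0], "delta_rot": [0, 0, 0], "jaw": 0},
    {"offset": [0.3, 0, 0], "delta_rot": [0, 0, 0], "jaw": 0},
  ],
)

```text
time: 24.28
position: [0.5984, 0.2143, 0.032]
tool_rot: [0.999, -0.037, -0.007, 0.001]
ft_force: [-11.6, 1.2, 8.5]
grip_width: 0.0005
```

Emit:
drive_tool(
  plan=[
    {"offset": [-0.5, 0, 0], "delta_rot": [0, 0, 0], "jaw": 0},
    {"offset": [-1.5, 0, 0], "delta_rot": [0, 0, 0], "jaw": 0},
    {"offset": [-4, 0, 0], "delta_rot": [0, 0, 0], "jaw": 0},
    {"offset": [-7, 0, 0], "delta_rot": [0, 0, 0], "jaw": 0},
    {"offset": [-9, 0, -3], "delta_rot": [0, 0, 0], "jaw": 2},
    {"offset": [-10, 0, -7], "delta_rot": [0, 0, 0], "jaw": 4},
    {"offset": [-10, 0, -11], "delta_rot": [0, 0, 0], "jaw": 5},
    {"offset": [-10, 0, -12], "delta_rot": [0, 0, 0], "jaw": 5},
  ],
)

```text
time: 24.95
position: [0.5085, 0.2224, 0.1579]
tool_rot: [0.999, -0.037, 0.006, -0.001]
ft_force: [0.1, 0.7, 0.8]
grip_width: 0.0193
```

```bash
python3 - <<'E'
from h import *
im=camera("side")
cv2.imwrite("pics/side13f.png",im[:,:,::-1])
a=im[60:220,150:400,::-1]
cv2.imwrite("pics/side13.png",cv2.resize(a,None,fx=3.2,fy=3.2,interpolation=2))
o=get_obs();print(o["position"],o["q"])
E
```

```text
[0.50935911 0.22233621 0.15790358] [ 2.10578944e-01  5.16428578e-01  1.68122026e+00 -1.81712656e-04
  9.31038501e-01  2.84381968e-01]
```

View pics/side13.png

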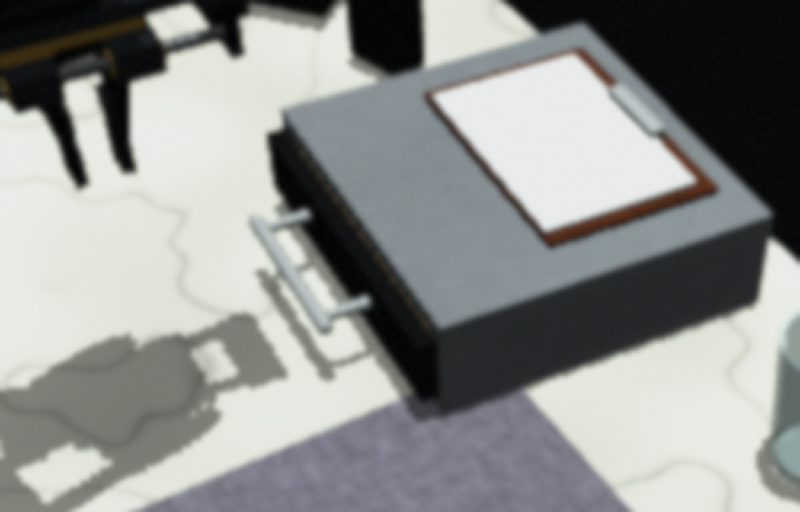

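View pics/side13f.png

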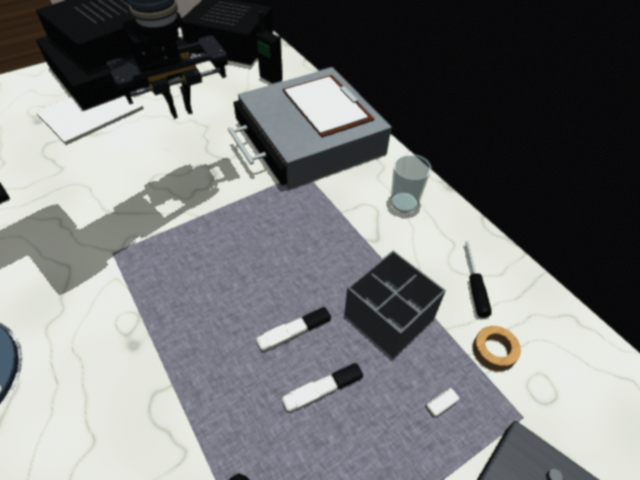

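```bash
python3 - <<'E'
from h import *
m=(pz("side",229.7,128.8,.043)+pz("side",250.6,161.6,.043))/2
f=np.array([.6607,.2082]); print(m, (m[:2]-f)@[.9973,-.0732])
m0=np.array([.464,.2245]);print((m[:2]-m0)@[.9973,-.0732])
E
```

```text
[0.61082437 0.21551764 0.043     ] -0.050276617521041796
0.14708545247895813
```

```bash
python3 - <<'E'
from h import *
go([.517,-.21,.16],down(np.radians(-93.8)))
E
```

```text
off cm [3.95, 43.06, -0.31] rot deg [-0.7, -0.4, 89.6]
```

Emit:
drive_tool(
  plan=[
    {"offset": [0.3, 3, -1], "delta_rot": [0, 0, 7], "jaw": 5},
    {"offset": [0.7, 7, -1], "delta_rot": [0, 0, 14], "jaw": 5},
    {"offset": [1, 11, -1], "delta_rot": [0, 0, 21], "jaw": 5},
    {"offset": [1.3, 15, -1], "delta_rot": [0, 0, 28], "jaw": 5},
    {"offset": [1.7, 19, -1], "delta_rot": [0, 0, 35], "jaw": 5},
    {"offset": [2, 23, -1], "delta_rot": [0, 0, 42], "jaw": 5},
    {"offset": [2.4, 27, -1], "delta_rot": [0, 0, 49], "jaw": 5},
    {"offset": [2.7, 30, -1], "delta_rot": [0, 0, 56], "jaw": 5},
  ],
)

```text
time: 25.67
position: [0.5102, -0.0832, 0.1612]
tool_rot: [0.863, -0.505, 0.0, 0.0]
ft_force: [0.4, -0.4, 0.7]
grip_width: 0.0498
```

```bash
python3 - <<'E'
from h import *
o=get_obs();print(o["position"],o["q"])
go([.517,-.21,.14],down(np.radians(-93.8)))
E
```

```text
[ 0.51016742 -0.08323361  0.16115707] [-3.77714938e-01  4.71285490e-01  1.76447365e+00 -9.07174362e-04
  9.05539258e-01  6.82308210e-01]
off cm [11.39, 5.61, 2.13] rot deg [0.0, -0.0, 33.1]
```

Emit:
drive_tool(
  plan=[
    {"offset": [3, 1.5, 0], "delta_rot": [0, 0, 7], "jaw": 5},
    {"offset": [6, 3, 0], "delta_rot": [0, 0, 14], "jaw": 5},
    {"offset": [9, 4.5, 1], "delta_rot": [0, 0, 21], "jaw": 5},
    {"offset": [11, 5.5, 2], "delta_rot": [0, 0, 28], "jaw": 5},
    {"offset": [11.4, 5.6, 2], "delta_rot": [0, 0, 33], "jaw": 5},
    {"offset": [11.4, 5.6, 2], "delta_rot": [0, 0, 33], "jaw": 5},
    {"offset": [11.4, 5.6, 2], "delta_rot": [0, 0, 33], "jaw": 5},
    {"offset": [11.4, 5.6, 2], "delta_rot": [0, 0, 33], "jaw": 5},
  ],
)

```text
time: 26.33
position: [0.5178, -0.2058, 0.1416]
tool_rot: [-0.688, 0.726, 0.001, -0.0]
ft_force: [1.2, 0.2, -0.6]
grip_width: 0.0501
```

```bash
python3 - <<'E'
from h import *
T=Twrist();im=camera("wrist");cv2.imwrite("pics/w14.png",im[:,:,::-1]); np.save("T14.npy",T)
cv2.imwrite("pics/side14.png",camera("side")[:,:,::-1])
o=get_obs();print(o["position"],o["q"])
go([.518,-.211,.003],down(np.radians(-93.8)))
E
```

```text
[ 0.51807997 -0.20558823  0.14218808] [-5.78289320e-01  5.45801171e-01  1.68010285e+00  7.89068823e-05
  9.16069736e-01  1.04666565e+00]
off cm [0.54, -0.03, 13.92] rot deg [0.0, 0.0, 0.7]
```

View pics/w14.png

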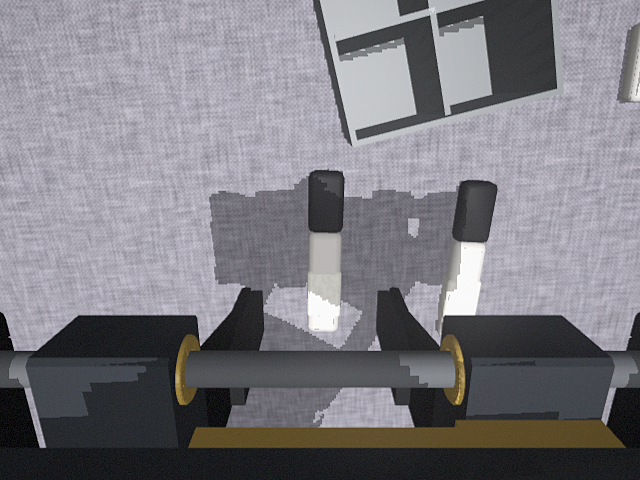

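View pics/side14.png

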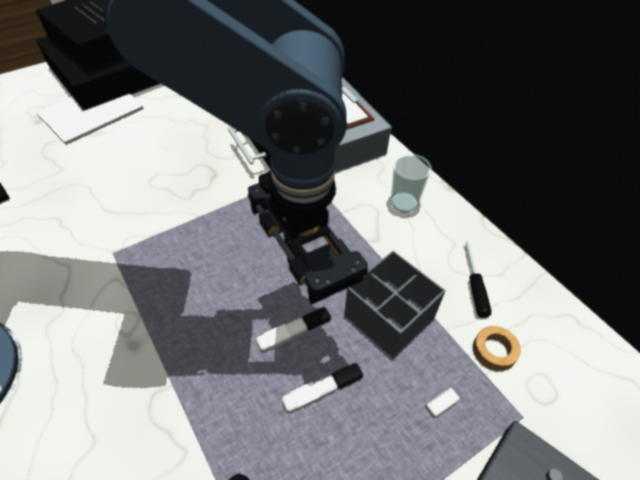

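```bash
python3 - <<'E'
from h import *
T=np.load("T14.npy")
for n,u,v,z in [("cap end",326,173,.016),("tail end",323,330,.016),("capL",309,220,.016),("capR",344,220,.016),("Qcap",478,183,.016),("Qmid",468,250,.016),("H near",353,146,.085),("H right",563,92,.085),("H mid",432,10,.085)]:
    print(n,wz(u,v,z,T).round(4))
E
```

```text
cap end [ 0.5583 -0.2123  0.016 ]
tail end [ 0.4335 -0.2038  0.016 ]
capL [ 0.5248 -0.1983  0.016 ]
capR [ 0.5234 -0.2238  0.016 ]
Qcap [ 0.5455 -0.3197  0.016 ]
Qmid [ 0.4953 -0.3155  0.016 ]
H near [ 0.5821 -0.2268  0.085 ]
H right [ 0.6031 -0.3335  0.085 ]
H mid [ 0.6436 -0.2663  0.085 ]
```

Emit:
drive_tool(
  plan=[
    {"offset": [0.4, 0, 3], "delta_rot": [0, 0, 0.7], "jaw": 5},
    {"offset": [0.5, 0, 6.5], "delta_rot": [0, 0, 0.7], "jaw": 5},
    {"offset": [0.5, 0, 10], "delta_rot": [0, 0, 0.7], "jaw": 5},
    {"offset": [0.5, 0, 12.5], "delta_rot": [0, 0, 0.7], "jaw": 5},
    {"offset": [0.5, 0, 13.2], "delta_rot": [0, 0, 0.7], "jaw": 5},
    {"offset": [0.5, 0, 13.2], "delta_rot": [0, 0, 0.7], "jaw": 5},
    {"offset": [0.5, 0, 13.2], "delta_rot": [0, 0, 0.7], "jaw": 5},
    {"offset": [0.5, 0, 13.2], "delta_rot": [0, 0, 0.7], "jaw": 5},
  ],
)

```text
time: 27.1
position: [0.5193, -0.2121, 0.012]
tool_rot: [-0.683, 0.731, -0.002, 0.0]
ft_force: [0.6, -0.2, 0.0]
grip_width: 0.0501
```

```bash
python3 - <<'E'
from h import *
T=Twrist();im=camera("wrist");cv2.imwrite("pics/w15.png",im[:,:,::-1]); np.save("T15.npy",T)
o=get_obs();print(o["position"],o["ft_force"])
go([.518,-.2105,.003],down(np.radians(-93.9)))
E
```

```text
[ 0.51930163 -0.21223973  0.01219784] [ 0.24476866 -0.23760303  0.10263264]
off cm [-0.17, 0.14, 0.92] rot deg [-0.2, -0.1, -0.0]
```

View pics/w15.png

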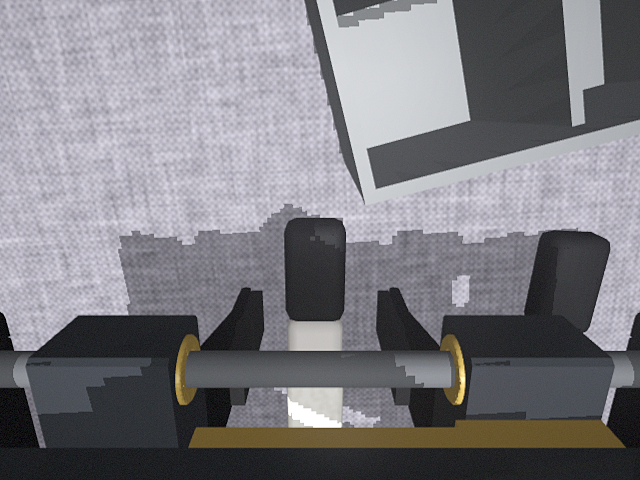

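Aligned. Lower the last bit and grip.

Emit:
drive_tool(
  plan=[
    {"offset": [0, 0, 0.5], "delta_rot": [0, 0, 0], "jaw": 5},
    {"offset": [0, 0, 0.9], "delta_rot": [0, 0, 0], "jaw": 5},
    {"offset": [0, 0, 0.9], "delta_rot": [0, 0, 0], "jaw": 1.5},
    {"offset": [0, 0, 0.9], "delta_rot": [0, 0, 0], "jaw": 1.5},
    {"offset": [0, 0, 0.9], "delta_rot": [0, 0, 0], "jaw": 1.5},
    {"offset": [0, 0, 0.9], "delta_rot": [0, 0, 0], "jaw": 1.5},
    {"offset": [0, 0, 0.9], "delta_rot": [0, 0, 0], "jaw": 1.5},
    {"offset": [0, 0, 0.9], "delta_rot": [0, 0, 0], "jaw": 1.5},
  ],
  squeeze=30,
)

```text
time: 27.82
position: [0.5179, -0.2117, 0.0014]
tool_rot: [-0.682, 0.731, -0.0, 0.0]
ft_force: [-0.3, 0.1, 0.5]
grip_width: 0.0261
```

Emit:
drive_tool(
  plan=[
    {"offset": [0, 0, 0], "delta_rot": [0, 0, 0], "jaw": 1.5},
    {"offset": [0, 0, -1], "delta_rot": [0, 0, 0], "jaw": 1.5},
    {"offset": [0, 0, -4], "delta_rot": [0, 0, 0], "jaw": 1.5},
    {"offset": [0, 0, -8], "delta_rot": [0, 0, 0], "jaw": 1.5},
    {"offset": [0, 0, -12], "delta_rot": [0, 0, 0], "jaw": 1.5},
    {"offset": [0, 0, -16], "delta_rot": [0, 0, 0], "jaw": 1.5},
    {"offset": [0, 0, -20], "delta_rot": [0, 0, 0], "jaw": 1.5},
    {"offset": [0, 0, -20], "delta_rot": [0, 0, 0], "jaw": 1.5},
  ],
)

```text
time: 28.48
position: [0.5224, -0.2143, 0.2103]
tool_rot: [-0.682, 0.731, -0.009, 0.002]
ft_force: [0.6, -1.4, -0.1]
grip_width: 0.0256
```

```bash
cat >> h.py <<'E'
def tilt(az,p):
    az=np.radians(az);p=np.radians(p); d=np.array([np.cos(az),np.sin(az),0]); z=np.sin(p)*d+np.array([0,0,-np.cos(p)]); x=np.array([np.sin(az),-np.cos(az),0]); return np.c_[x,np.cross(z,x),z]
E
python3 - <<'E'
from h import *
go([.6806,-.2454,.22],tilt(-28.6,80))
go([.60,-.23,.22],tilt(-28.6,40))
E
```

```text
off cm [2.03, -16.01, -0.71] rot deg [77.7, 16.9, 20.7]
off cm [1.04, -7.86, -0.84] rot deg [38.4, 8.3, 23.7]
```

Emit:
drive_tool(
  plan=[
    {"offset": [0.1, -1.3, -1], "delta_rot": [6, 1.3, 1.6], "jaw": 1.5},
    {"offset": [0.3, -2.6, -1], "delta_rot": [12, 2.6, 3.2], "jaw": 1.5},
    {"offset": [0.5, -4, -1], "delta_rot": [18, 3.9, 4.8], "jaw": 1.5},
    {"offset": [0.7, -5.3, -1], "delta_rot": [24, 5.2, 6.4], "jaw": 1.5},
    {"offset": [0.9, -6.7, -1], "delta_rot": [30, 6.5, 8], "jaw": 1.5},
    {"offset": [1.1, -8, -1], "delta_rot": [36, 7.8, 9.6], "jaw": 1.5},
    {"offset": [1.3, -9.4, -1], "delta_rot": [42, 9.1, 11.2], "jaw": 1.5},
    {"offset": [1.4, -10, -1], "delta_rot": [45, 9.8, 12], "jaw": 1.5},
  ],
)

```text
time: 29.15
position: [0.609, -0.2191, 0.2137]
tool_rot: [-0.587, 0.739, -0.274, 0.185]
ft_force: [1.5, -0.2, -0.4]
grip_width: 0.0258
```

```bash
python3 - <<'E'
from h import *
o=get_obs();print(o["position"],o["q"],o["grip_width"])
go([.6806,-.2454,.22],tilt(-28.6,80))
E
```

```text
[ 0.60899182 -0.21906381  0.21373107] [-0.60705544  0.42902276  1.92027461  0.92658234  0.23334578  0.34056916] 0.025796349632502838
off cm [0.85, -6.3, 4.26] rot deg [40.9, 11.4, 10.1]
```

```bash
python3 - <<'E'
from h import *
D=[([-1.4535,.52825,1.4336],[.18215,-.59729,.2218]),([-.9844,.3773,1.90377],[.33539,-.30415,.17347]),([.21058,.51643,1.68122],[.50936,.22234,.1579]),([-.57829,.5458,1.6801],[.518,-.20559,.14219]),([-.37771,.471285,1.76447],[.51017,-.08323,.16116])]
A=[];y=[]
for q,p in D:
    r=np.sqrt(p[0]**2+p[1]**2-.111**2); s=q[1]+q[2]
    A+= [[np.sin(q[1]),np.sin(s),0,1],[np.cos(q[1]),np.cos(s),1,0]]; y+=[r,p[2]]
x,res,_,_=np.linalg.lstsq(np.array(A),np.array(y),rcond=None);print(x,np.array(A)@x-y)
# L via current pose
o=get_obs();q=o["q"];a,b,hL,r0=x
s=q[1]+q[2]; zax=R.from_quat(o["tool_rot"]).as_matrix()[:,2]
c,sn=np.cos(q[0]),np.sin(q[0]); rad=np.array([c,sn,0]);lat=np.array([-sn,c,0])
w=lambda L:(a*np.sin(q[1])+b*np.sin(s)+r0)*rad+np.array([0,0,hL+L+a*np.cos(q[1])+b*np.cos(s)])
for off in(.111,-.111):
  for L in np.arange(.1,.4,.05): print(off,L,(w(L)+off*lat+L*zax-o["position"]).round(3))
E
```

```text
[ 0.70332772  0.3867237  -0.22871086 -0.11424776] [-0.01672773  0.00954188 -0.00087102 -0.00048312  0.00166451 -0.00185781
  0.01137585 -0.00536614  0.00455839 -0.00183482]
0.111 0.1 [-0.114  0.033 -0.053]
0.111 0.15000000000000002 [-0.084  0.023 -0.042]
0.111 0.20000000000000004 [-0.054  0.014 -0.031]
0.111 0.25000000000000006 [-0.024  0.005 -0.02 ]
0.111 0.30000000000000004 [ 0.005 -0.005 -0.009]
0.111 0.3500000000000001 [ 0.035 -0.014  0.002]
0.111 0.40000000000000013 [ 0.065 -0.024  0.013]
-0.111 0.1 [-0.24  -0.15  -0.053]
-0.111 0.15000000000000002 [-0.211 -0.159 -0.042]
-0.111 0.20000000000000004 [-0.181 -0.168 -0.031]
-0.111 0.25000000000000006 [-0.151 -0.178 -0.02 ]
-0.111 0.30000000000000004 [-0.121 -0.187 -0.009]
-0.111 0.3500000000000001 [-0.092 -0.197  0.002]
-0.111 0.40000000000000013 [-0.062 -0.206  0.013]
```

Emit:
drive_tool(
  plan=[
    {"offset": [0.1, -0.8, 0.5], "delta_rot": [5, 1.4, 1.2], "jaw": 1.5},
    {"offset": [0.2, -1.6, 1], "delta_rot": [10, 2.8, 2.5], "jaw": 1.5},
    {"offset": [0.3, -2.4, 1.5], "delta_rot": [15, 4.2, 3.8], "jaw": 1.5},
    {"offset": [0.4, -3.2, 2], "delta_rot": [20, 5.6, 5], "jaw": 1.5},
    {"offset": [0.5, -4, 2.5], "delta_rot": [25, 7, 6.2], "jaw": 1.5},
    {"offset": [0.6, -4.8, 3], "delta_rot": [30, 8.4, 7.5], "jaw": 1.5},
    {"offset": [0.7, -5.6, 3.5], "delta_rot": [35, 9.8, 8.8], "jaw": 1.5},
    {"offset": [0.9, -6.3, 4.2], "delta_rot": [41, 11.4, 10.1], "jaw": 1.5},
  ],
)

```text
time: 29.82
position: [0.6714, -0.2321, 0.2208]
tool_rot: [-0.532, 0.713, -0.367, 0.272]
ft_force: [-0.5, 0.9, -0.1]
grip_width: 0.0255
```

```bash
python3 - <<'E'
from h import *
o=get_obs();print(o["position"],o["q"],o["grip_width"])
go([.6806,-.2454,.22],tilt(-28.6,80))
E
```

```text
[ 0.67139449 -0.23213461  0.22083718] [-0.59681613  0.53805567  1.95004273  2.3925237   0.36540431 -1.04112225] 0.025512468272384372
off cm [1.01, -0.66, 1.08] rot deg [25.5, 11.0, 4.9]
```

Emit:
drive_tool(
  plan=[
    {"offset": [0.5, -0.3, 0.5], "delta_rot": [6, 3, 1.2], "jaw": 1.5},
    {"offset": [1, -0.6, 1], "delta_rot": [12, 6, 2.5], "jaw": 1.5},
    {"offset": [1, -0.6, 1], "delta_rot": [18, 8.5, 3.8], "jaw": 1.5},
    {"offset": [1, -0.6, 1], "delta_rot": [25.5, 11, 5], "jaw": 1.5},
    {"offset": [1, -0.6, 1], "delta_rot": [25.5, 11, 5], "jaw": 1.5},
    {"offset": [1, -0.6, 1], "delta_rot": [25.5, 11, 5], "jaw": 1.5},
    {"offset": [1, -0.6, 1], "delta_rot": [25.5, 11, 5], "jaw": 1.5},
    {"offset": [1, -0.6, 1], "delta_rot": [25.5, 11, 5], "jaw": 1.5},
  ],
)

```text
time: 30.48
position: [0.6795, -0.2443, 0.218]
tool_rot: [-0.392, 0.66, -0.55, 0.328]
ft_force: [-0.1, -0.3, -0.7]
grip_width: 0.0256
```

```bash
python3 - <<'E'
from h import *
o=get_obs();print(o["position"],o["q"],o["grip_width"])
for n in ["scene","side","wrist"]: cv2.imwrite(f"pics/{n}16.png",camera(n)[:,:,::-1])
go([.6806,-.2454,.13],tilt(-28.6,80))
E
```

```text
[ 0.67950455 -0.24425959  0.21800098] [-0.50137753  0.80781568  2.0803164   3.13655432  1.13710544 -1.56685459] 0.02555169772159697
off cm [-0.0, 8.86, 1.68] rot deg [0.1, 0.1, -0.1]
```

View pics/side16.png

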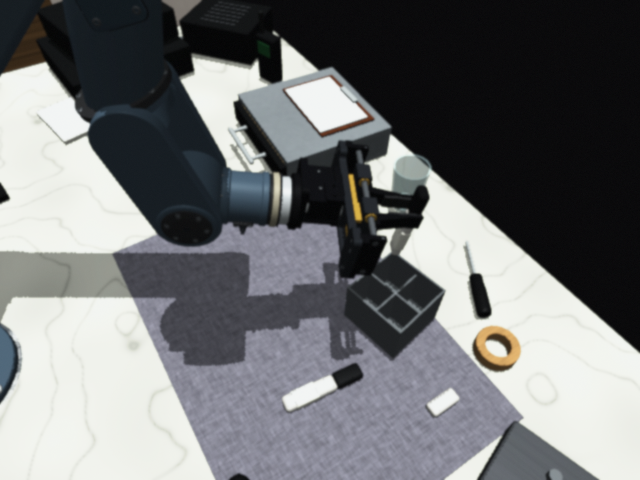

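View pics/scene16.png

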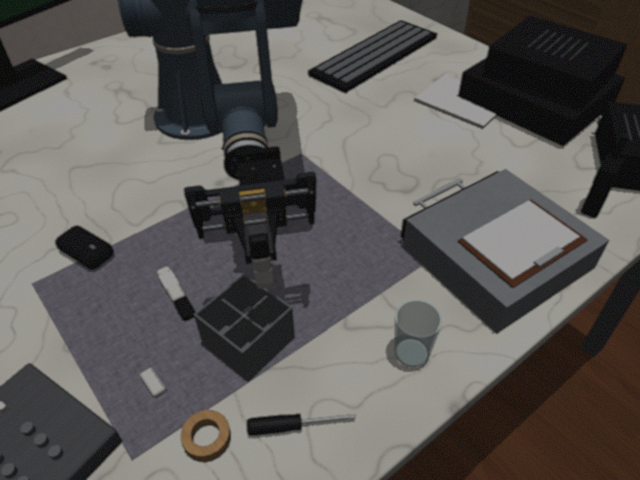

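View pics/wrist16.png

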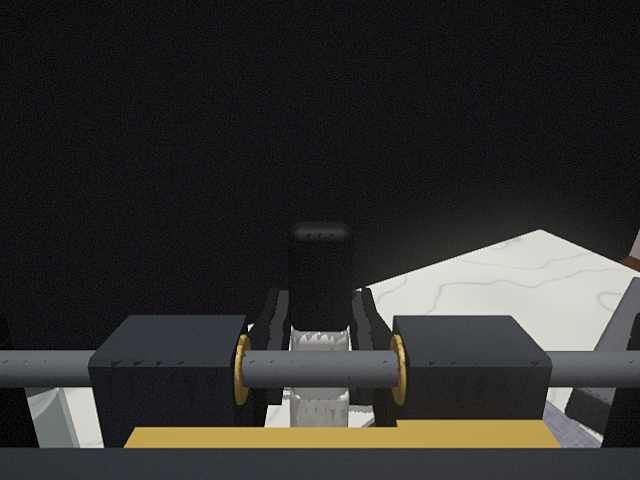

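```bash
python3 - <<'E'
from h import *
def proj(c,p):
    c=calibration(c);T=np.linalg.inv(c["pose"]);q=T[:3,:3]@p+T[:3,3];q=c["K"]@q;return (q[:2]/q[2]).round(1)
T=Twrist();
pt=lambda a:(T@np.r_[a,1])[:3]
tail=pt([0,.09,-.0066]);print("tail",tail,proj("scene",tail),proj("side",tail))
im=cv2.imread("pics/scene16.png")[200:400,170:330]
im=cv2.resize(im,None,fx=4,fy=4,interpolation=2)
def mark(p,col):
    u=((proj("scene",p)-[170,200])*4).astype(int);cv2.circle(im,tuple(int(k) for k in u),4,col,-1)
mark(tail,(0,0,255)); mark(pt([.013,.09,-.0066]),(0,255,255)); mark(pt([-.013,.09,-.0066]),(0,255,255))
for c,col in [((.6648,-.2368),(0,255,0)),((.6232,-.2992),(255,0,0))]: mark(np.array([*c,.085]),col)
cv2.imwrite("pics/m16.png",im)
E
```

```text
tail [ 0.66014932 -0.23428297  0.13277719] [264.9 285.3] [394.4 250.9]
```

View pics/m16.png

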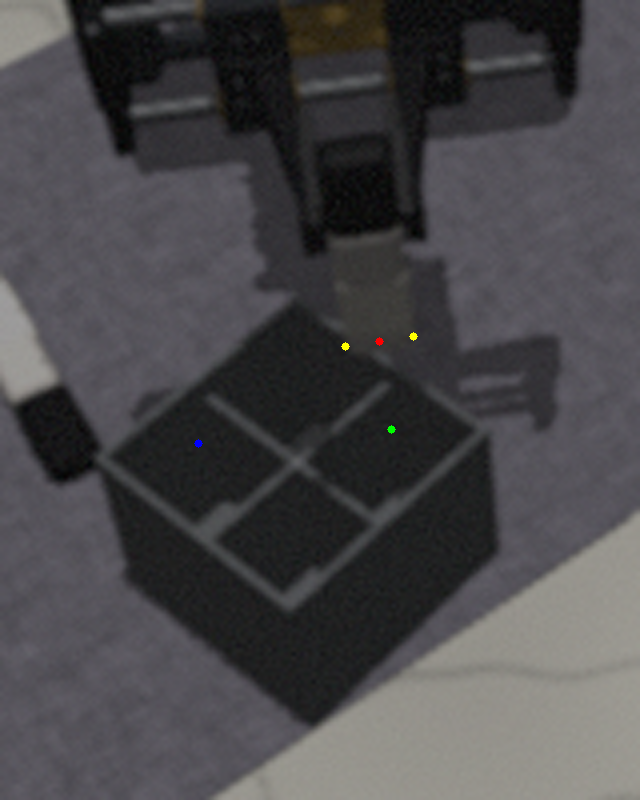

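Emit:
drive_tool(
  plan=[
    {"offset": [0, 1, 0.3], "delta_rot": [0, 0, 0], "jaw": 1.5},
    {"offset": [0, 2, 0.5], "delta_rot": [0, 0, 0], "jaw": 1.5},
    {"offset": [0, 3, 0.7], "delta_rot": [0, 0, 0], "jaw": 1.5},
    {"offset": [0, 4, 0.9], "delta_rot": [0, 0, 0], "jaw": 1.5},
    {"offset": [0, 5, 1.0], "delta_rot": [0, 0, 0], "jaw": 1.5},
    {"offset": [0, 5.5, 1.1], "delta_rot": [0, 0, 0], "jaw": 1.5},
    {"offset": [0, 5.5, 1.1], "delta_rot": [0, 0, 0], "jaw": 1.5},
    {"offset": [0, 5.5, 1.1], "delta_rot": [0, 0, 0], "jaw": 1.5},
  ],
)

```text
time: 31.3
position: [0.6801, -0.2449, 0.1614]
tool_rot: [-0.392, 0.66, -0.55, 0.328]
ft_force: [0.7, -0.2, -0.3]
grip_width: 0.0258
```

```bash
python3 - <<'E'
from h import *
o=get_obs();print(o["position"],o["grip_width"],o["ft_force"])
a=camera("scene")[200:400,170:330,::-1];cv2.imwrite("pics/scene17.png",cv2.resize(a,None,fx=3,fy=3,interpolation=2))
a=camera("side")[170:370,280:480,::-1];cv2.imwrite("pics/side17.png",cv2.resize(a,None,fx=3,fy=3,interpolation=2))
go([.6806,-.2454,.13],tilt(-28.6,80))
E
```

```text
[ 0.68013415 -0.24485086  0.16142667] 0.02579393493311567 [ 0.68069835 -0.24699515 -0.25180905]
off cm [0.04, 3.2, 0.63] rot deg [0.2, 0.1, -0.1]
```

View pics/scene17.png

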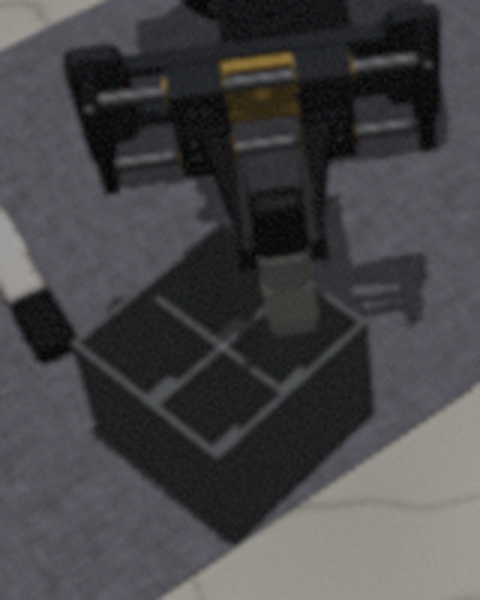

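View pics/side17.png

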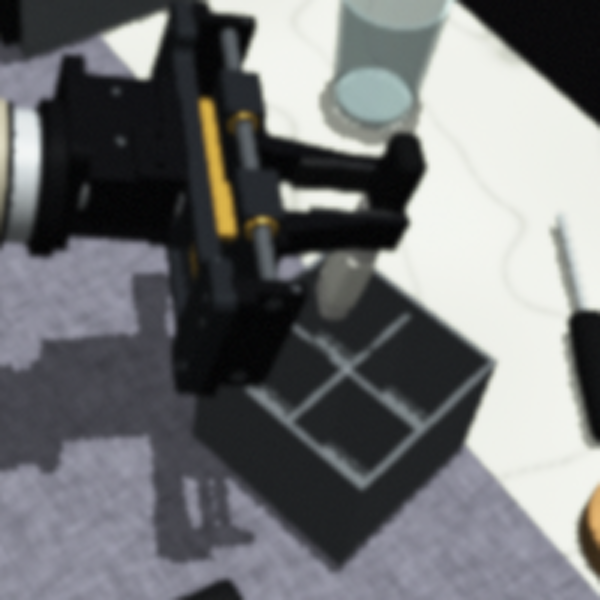

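Emit:
drive_tool(
  plan=[
    {"offset": [0, 0.7, 0.4], "delta_rot": [0, 0, 0], "jaw": 1.5},
    {"offset": [0, 1.4, 0.6], "delta_rot": [0, 0, 0], "jaw": 1.5},
    {"offset": [0, 2.1, 0.7], "delta_rot": [0, 0, 0], "jaw": 1.5},
    {"offset": [0, 2.8, 0.8], "delta_rot": [0, 0, 0], "jaw": 1.5},
    {"offset": [0, 3.4, 0.9], "delta_rot": [0, 0, 0], "jaw": 1.5},
    {"offset": [0, 3.4, 0.9], "delta_rot": [0, 0, 0], "jaw": 1.5},
    {"offset": [0, 3.4, 0.9], "delta_rot": [0, 0, 0], "jaw": 1.5},
    {"offset": [0, 3.4, 0.9], "delta_rot": [0, 0, 0], "jaw": 1.5},
  ],
)

```text
time: 32.07
position: [0.6827, -0.2462, 0.1272]
tool_rot: [-0.392, 0.66, -0.551, 0.328]
ft_force: [-0.1, -0.6, -0.6]
grip_width: 0.026
```

```bash
python3 - <<'E'
from h import *
o=get_obs();print(o["position"],o["grip_width"],o["ft_force"])
a=camera("scene")[200:400,170:330,::-1];cv2.imwrite("pics/scene18.png",cv2.resize(a,None,fx=3,fy=3,interpolation=2))
E
```

```text
[ 0.68270204 -0.2461572   0.12720335] 0.026027718245343223 [-0.07075975 -0.60926818 -0.58324171]
```

View pics/scene18.png

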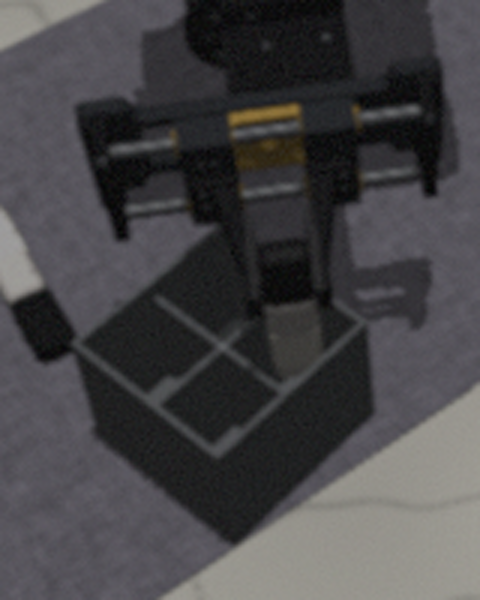

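Emit:
drive_tool(
  plan=[
    {"offset": [0, 0.4, 0], "delta_rot": [0, 0, 0], "jaw": 1.5},
    {"offset": [0, 0.5, 0], "delta_rot": [0, 0, 0], "jaw": 4.5},
    {"offset": [0, 0.5, 0], "delta_rot": [0, 0, 0], "jaw": 4.5},
    {"offset": [0, 0.5, 0], "delta_rot": [0, 0, 0], "jaw": 4.5},
    {"offset": [0, 0.5, 0], "delta_rot": [0, 0, 0], "jaw": 4.5},
    {"offset": [0, 0.5, 0], "delta_rot": [0, 0, 0], "jaw": 4.5},
    {"offset": [0, 0.5, 0], "delta_rot": [0, 0, 0], "jaw": 4.5},
    {"offset": [0, 0.5, 0], "delta_rot": [0, 0, 0], "jaw": 4.5},
  ],
)

```text
time: 32.78
position: [0.682, -0.2458, 0.1225]
tool_rot: [-0.391, 0.66, -0.551, 0.328]
ft_force: [-0.2, -0.2, 0.7]
grip_width: 0.0445
```

```bash
python3 - <<'E'
from h import *
o=get_obs();print(o["position"],o["grip_width"],o["ft_force"])
a=camera("scene")[200:400,170:330,::-1];cv2.imwrite("pics/scene19.png",cv2.resize(a,None,fx=3,fy=3,interpolation=2))
a=camera("side")[170:370,280:480,::-1];cv2.imwrite("pics/side19.png",cv2.resize(a,None,fx=3,fy=3,interpolation=2))
E
```

```text
[ 0.68201949 -0.24578129  0.12253397] 0.04452733428730604 [-0.22043686 -0.15534842  0.6869849 ]
```

View pics/scene19.png

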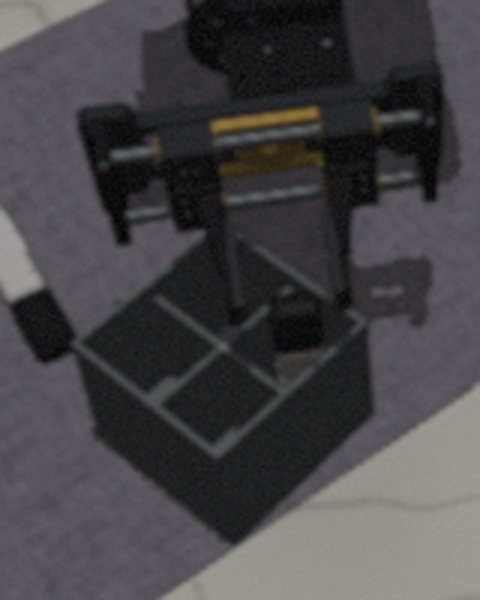

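View pics/side19.png

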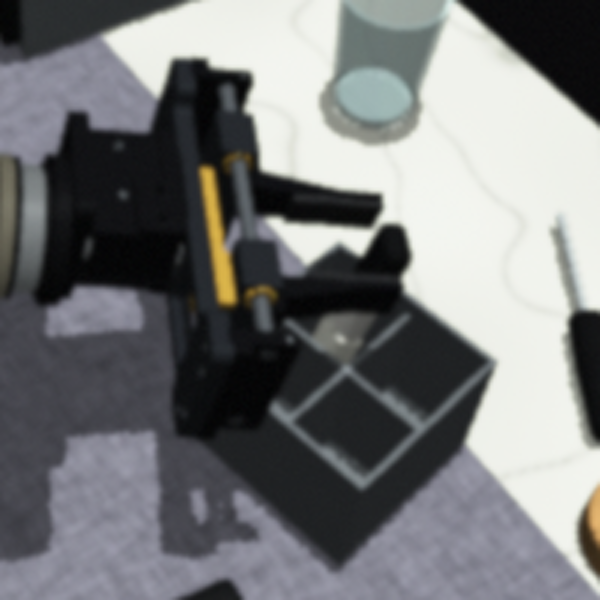

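Emit:
drive_tool(
  plan=[
    {"offset": [0, 0, -1], "delta_rot": [0, 0, 0], "jaw": 5},
    {"offset": [0, 0, -3], "delta_rot": [0, 0, 0], "jaw": 5},
    {"offset": [0, -1, -6], "delta_rot": [0, 0, 0], "jaw": 5},
    {"offset": [0, -4, -9], "delta_rot": [0, 0, 0], "jaw": 5},
    {"offset": [0, -8, -10], "delta_rot": [0, 0, 0], "jaw": 5},
    {"offset": [0, -11, -10], "delta_rot": [0, 0, 0], "jaw": 5},
    {"offset": [0, -11, -10], "delta_rot": [0, 0, 0], "jaw": 5},
    {"offset": [0, -11, -10], "delta_rot": [0, 0, 0], "jaw": 5},
  ],
)

```text
time: 33.55
position: [0.6128, -0.2084, 0.2516]
tool_rot: [-0.391, 0.659, -0.552, 0.33]
ft_force: [-1.7, 0.1, -0.2]
grip_width: 0.05
```

```bash
python3 - <<'E'
from h import *
o=get_obs();print(o["position"],o["q"])
cv2.imwrite("pics/side20.png",camera("side")[:,:,::-1])
a=camera("scene")[200:400,130:330,::-1];cv2.imwrite("pics/scene20.png",cv2.resize(a,None,fx=3,fy=3,interpolation=2))
go([.503,-.315,.16],down(np.radians(-95.6)))
E
```

```text
[ 0.61283736 -0.20840659  0.25159575] [-0.50256155  0.74134445  2.26558102  3.13627007  1.26234695 -1.56751897]
off cm [14.62, 9.45, -2.91] rot deg [-78.6, -15.8, -19.2]
```

View pics/side20.png

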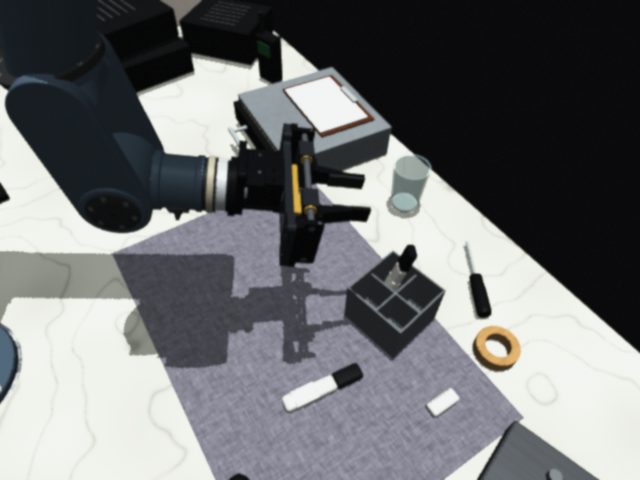

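View pics/scene20.png

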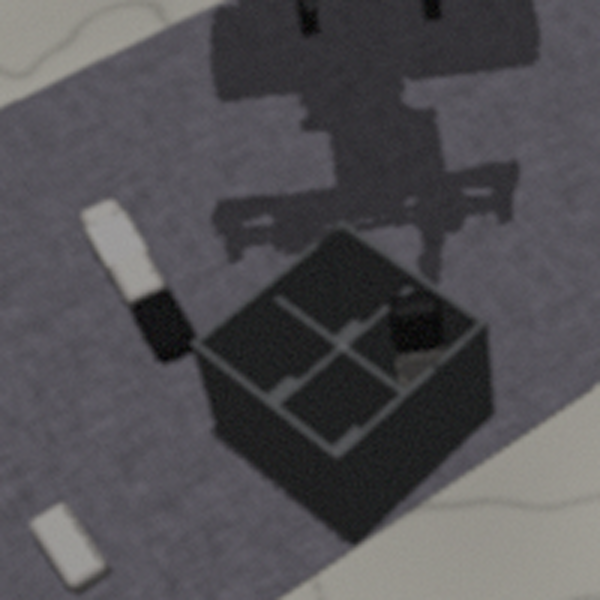

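```bash
python3 - <<'E'
from h import *
go([.54,-.26,.25],down(np.radians(-95.6)))
E
```

```text
off cm [7.99, 0.5, -3.9] rot deg [-78.6, -15.8, -19.2]
```

Emit:
drive_tool(
  plan=[
    {"offset": [1, 0, -0.5], "delta_rot": [-6, -1.2, -1.5], "jaw": 5},
    {"offset": [2, 0, -1], "delta_rot": [-12, -2.4, -3], "jaw": 5},
    {"offset": [3, 0, -1.5], "delta_rot": [-18, -3.6, -4.5], "jaw": 5},
    {"offset": [4, 0.2, -2], "delta_rot": [-24, -4.8, -6], "jaw": 5},
    {"offset": [5, 0.3, -2.5], "delta_rot": [-30, -6, -7.4], "jaw": 5},
    {"offset": [6, 0.4, -3], "delta_rot": [-36, -7.2, -8.8], "jaw": 5},
    {"offset": [7, 0.5, -3.5], "delta_rot": [-42, -8.4, -10.2], "jaw": 5},
    {"offset": [8, 0.5, -3.9], "delta_rot": [-48, -9.6, -11.7], "jaw": 5},
  ],
)

```text
time: 34.32
position: [0.5655, -0.2341, 0.2477]
tool_rot: [-0.541, 0.73, -0.342, 0.24]
ft_force: [0.4, 0.9, 0.0]
grip_width: 0.0502
```

```bash
python3 - <<'E'
from h import *
o=get_obs();print(o["position"],o["q"])
go([.503,-.315,.16],down(np.radians(-95.6)))
E
```

```text
[ 0.56549033 -0.23407895  0.24768981] [-0.73173862  0.36372425  2.10375731  1.99626135  0.3396058  -0.75051474]
off cm [9.42, 9.11, 3.14] rot deg [-49.1, -6.1, -10.6]
```

Emit:
drive_tool(
  plan=[
    {"offset": [1.2, 1.1, 0.4], "delta_rot": [-6, -0.8, -1.3], "jaw": 5},
    {"offset": [2.4, 2.2, 0.8], "delta_rot": [-12, -1.6, -2.6], "jaw": 5},
    {"offset": [3.6, 3.4, 1.2], "delta_rot": [-18, -2.3, -4], "jaw": 5},
    {"offset": [4.8, 4.5, 1.6], "delta_rot": [-24, -3, -5.2], "jaw": 5},
    {"offset": [6, 5.7, 2], "delta_rot": [-30, -3.8, -6.5], "jaw": 5},
    {"offset": [7.2, 6.8, 2.4], "delta_rot": [-36, -4.5, -7.8], "jaw": 5},
    {"offset": [8.4, 8, 2.8], "delta_rot": [-42, -5.3, -9], "jaw": 5},
    {"offset": [9.4, 9.1, 3.1], "delta_rot": [-49, -6.1, -10.6], "jaw": 5},
  ],
)

```text
time: 34.98
position: [0.5074, -0.3083, 0.1641]
tool_rot: [-0.629, 0.749, -0.163, 0.129]
ft_force: [1.4, 1.5, -0.1]
grip_width: 0.0503
```

```bash
python3 - <<'E'
from h import *
o=get_obs();print(o["position"],o["q"])
go([.503,-.315,.14],down(np.radians(-95.6)))
E
```

```text
[ 0.50737777 -0.30831789  0.1640678 ] [-0.86781867  0.46875674  1.87733849  0.53031603  0.51995209  0.44950065]
off cm [0.71, 1.27, 2.08] rot deg [-24.0, -1.6, -4.3]
```

Emit:
drive_tool(
  plan=[
    {"offset": [0.4, 0.6, 1], "delta_rot": [-6, -0.4, -1.1], "jaw": 5},
    {"offset": [0.7, 1.2, 2], "delta_rot": [-12, -0.8, -2.2], "jaw": 5},
    {"offset": [0.7, 1.3, 2.1], "delta_rot": [-18, -1.2, -3.3], "jaw": 5},
    {"offset": [0.7, 1.3, 2.1], "delta_rot": [-24, -1.6, -4.3], "jaw": 5},
    {"offset": [0.7, 1.3, 2.1], "delta_rot": [-24, -1.6, -4.3], "jaw": 5},
    {"offset": [0.7, 1.3, 2.1], "delta_rot": [-24, -1.6, -4.3], "jaw": 5},
    {"offset": [0.7, 1.3, 2.1], "delta_rot": [-24, -1.6, -4.3], "jaw": 5},
    {"offset": [0.7, 1.3, 2.1], "delta_rot": [-24, -1.6, -4.3], "jaw": 5},
  ],
)

```text
time: 35.65
position: [0.5034, -0.314, 0.1421]
tool_rot: [-0.671, 0.741, -0.003, 0.002]
ft_force: [-0.8, -0.9, -0.6]
grip_width: 0.0505
```

```bash
python3 - <<'E'
from h import *
T=Twrist();im=camera("wrist");cv2.imwrite("pics/w21.png",im[:,:,::-1]); np.save("T21.npy",T)
o=get_obs();print(o["position"],o["q"])
go([.503,-.315,.012],down(np.radians(-95.6)))
E
```

```text
[ 0.50353874 -0.3142899   0.14254029] [-0.74734858  0.58342061  1.59357935  0.00289754  0.95756083  0.92037687]
off cm [0.05, 0.14, 13.05] rot deg [-0.4, -0.1, -0.0]
```

View pics/w21.png

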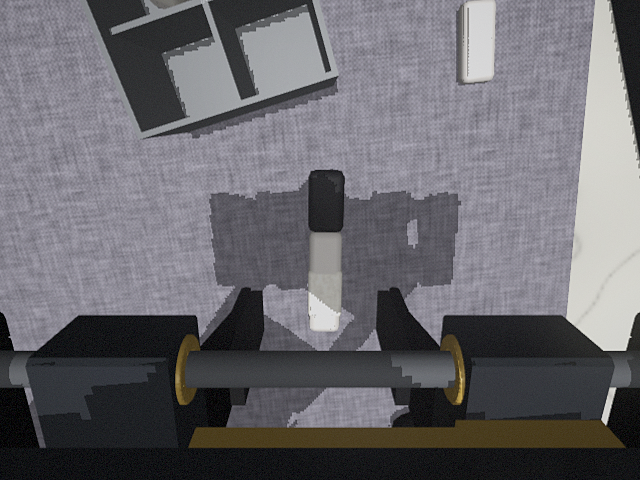

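```bash
python3 - <<'E'
from h import *
T=np.load("T21.npy")
for n,u,v,z in [("cap end",326,171,.016),("tail end",324,330,.016),("capL",308,220,.016),("capR",344,220,.016),("H near",143,137,.085),("H right",337,76,.085)]:
    print(n,wz(u,v,z,T).round(4))
E
```

```text
cap end [ 0.5459 -0.3229  0.016 ]
tail end [ 0.4203 -0.3095  0.016 ]
capL [ 0.5116 -0.3064  0.016 ]
capR [ 0.509  -0.3327  0.016 ]
H near [ 0.5824 -0.2288  0.085 ]
H right [ 0.6022 -0.3325  0.085 ]
```

Emit:
drive_tool(
  plan=[
    {"offset": [0.4, -0.1, 3], "delta_rot": [-0.4, 0, 0.5], "jaw": 5},
    {"offset": [0.4, -0.1, 6.5], "delta_rot": [-0.4, 0, 0.5], "jaw": 5},
    {"offset": [0.4, -0.1, 10], "delta_rot": [-0.4, 0, 0.5], "jaw": 5},
    {"offset": [0.4, -0.1, 12.5], "delta_rot": [-0.4, 0, 0.5], "jaw": 5},
    {"offset": [0.4, -0.1, 13], "delta_rot": [-0.4, 0, 0.5], "jaw": 5},
    {"offset": [0.4, -0.1, 13], "delta_rot": [-0.4, 0, 0.5], "jaw": 5},
    {"offset": [0.4, -0.1, 13], "delta_rot": [-0.4, 0, 0.5], "jaw": 5},
    {"offset": [0.4, -0.1, 13], "delta_rot": [-0.4, 0, 0.5], "jaw": 5},
  ],
)

```text
time: 36.37
position: [0.5078, -0.321, 0.0154]
tool_rot: [-0.668, 0.744, -0.004, -0.001]
ft_force: [0.6, -0.3, 0.1]
grip_width: 0.0502
```

```bash
python3 - <<'E'
from h import *
T=Twrist();im=camera("wrist");cv2.imwrite("pics/w22.png",im[:,:,::-1])
o=get_obs();print(o["position"],o["ft_force"])
go([.505,-.3187,.002],down(np.radians(-96)))
E
```

```text
[ 0.50791097 -0.32102376  0.01551047] [ 0.99675657 -0.69167864 -0.01831304]
off cm [-0.21, 0.32, 1.35] rot deg [-0.3, -0.4, -0.1]
```

View pics/w22.png

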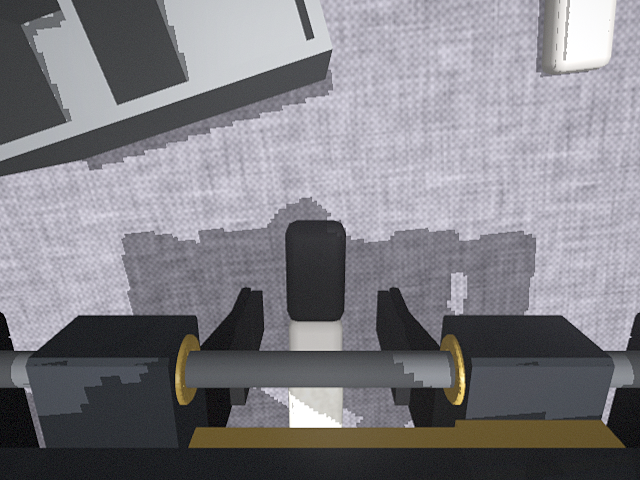

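Emit:
drive_tool(
  plan=[
    {"offset": [0, 0.2, 0.7], "delta_rot": [-0.3, 0, 0], "jaw": 5},
    {"offset": [0, 0.2, 1.3], "delta_rot": [-0.3, 0, 0], "jaw": 5},
    {"offset": [0, 0.2, 1.3], "delta_rot": [-0.3, 0, 0], "jaw": 1.5},
    {"offset": [0, 0.2, 1.3], "delta_rot": [-0.3, 0, 0], "jaw": 1.5},
    {"offset": [0, 0.2, 1.3], "delta_rot": [-0.3, 0, 0], "jaw": 1.5},
    {"offset": [0, 0.2, 1.3], "delta_rot": [-0.3, 0, 0], "jaw": 1.5},
    {"offset": [0, 0.2, 1.3], "delta_rot": [-0.3, 0, 0], "jaw": 1.5},
    {"offset": [0, 0.2, 1.3], "delta_rot": [-0.3, 0, 0], "jaw": 1.5},
  ],
)

```text
time: 37.08
position: [0.5048, -0.3193, 0.0005]
tool_rot: [-0.669, 0.744, 0.0, -0.003]
ft_force: [0.6, 3.3, 5.5]
grip_width: 0.0256
```

Emit:
drive_tool(
  plan=[
    {"offset": [0, 0, 0], "delta_rot": [0, 0, 0], "jaw": 1.5},
    {"offset": [0, 0, -1], "delta_rot": [0, 0, 0], "jaw": 1.5},
    {"offset": [0, 0, -4], "delta_rot": [0, 0, 0], "jaw": 1.5},
    {"offset": [0, 0, -8], "delta_rot": [0, 0, 0], "jaw": 1.5},
    {"offset": [0, 0, -12], "delta_rot": [0, 0, 0], "jaw": 1.5},
    {"offset": [0, 0, -16], "delta_rot": [0, 0, 0], "jaw": 1.5},
    {"offset": [0, 0, -20], "delta_rot": [0, 0, 0], "jaw": 1.5},
    {"offset": [0, 0, -20.5], "delta_rot": [0, 0, 0], "jaw": 1.5},
  ],
)

```text
time: 37.75
position: [0.5092, -0.3228, 0.2137]
tool_rot: [-0.669, 0.744, -0.008, -0.003]
ft_force: [0.6, -1.2, 0.4]
grip_width: 0.0257
```

```bash
python3 - <<'E'
from h import *
o=get_obs();print(o["position"],o["q"],o["grip_width"])
# N- compartment
C=np.array([.644,-.268])+[-.026+.0052,-.0052-.026]
for _ in range(1):
    p=C.copy()
    for k in range(5):
        az=np.degrees(np.arctan2(p[1],p[0])-np.arcsin(.111/np.hypot(*p))); d=np.array([np.cos(np.radians(az)),np.sin(np.radians(az))]); p=C+.020*d
print(C,p,az)
go([*p,.22],tilt(az,80))
E
```

```text
[ 0.50923892 -0.32282617  0.21368308] [-0.74673925  0.50174928  1.51085698 -0.00738845  1.11293163  0.9335531 ] 0.02571953358315159
[ 0.6232 -0.2992] [ 0.63960592 -0.31063879] -34.88556794954741
off cm [-2.59, -12.84, -0.56] rot deg [77.5, 19.5, 24.4]
```

Emit:
drive_tool(
  plan=[
    {"offset": [-0.2, -1, -1], "delta_rot": [6, 1.5, 1.9], "jaw": 1.5},
    {"offset": [-0.5, -2.2, -1], "delta_rot": [12, 3, 3.8], "jaw": 1.5},
    {"offset": [-0.7, -3.4, -1], "delta_rot": [18, 4.5, 5.7], "jaw": 1.5},
    {"offset": [-0.9, -4.6, -1], "delta_rot": [24, 6, 7.6], "jaw": 1.5},
    {"offset": [-1.2, -5.8, -1], "delta_rot": [30, 7.5, 9.5], "jaw": 1.5},
    {"offset": [-1.4, -7, -1], "delta_rot": [36, 9, 11.4], "jaw": 1.5},
    {"offset": [-1.6, -8, -1], "delta_rot": [42, 10.5, 13.2], "jaw": 1.5},
    {"offset": [-1.7, -8.6, -1], "delta_rot": [45, 11.3, 14.2], "jaw": 1.5},
  ],
)

```text
time: 38.42
position: [0.5891, -0.3045, 0.2169]
tool_rot: [-0.559, 0.758, -0.291, 0.169]
ft_force: [1.2, 0.3, 0.7]
grip_width: 0.0257
```

```bash
python3 - <<'E'
from h import *
o=get_obs();print(o["position"],o["q"],o["grip_width"])
go([.6396,-.3106,.22],tilt(-34.9,80))
E
```

```text
[ 0.58914341 -0.30452242  0.21685738] [-0.74365603  0.4421843   1.8889619   0.95555268  0.25827219  0.25979518] 0.025673308302799444
off cm [-1.01, -4.1, 2.85] rot deg [39.9, 12.3, 11.9]
```

Emit:
drive_tool(
  plan=[
    {"offset": [-0.1, -0.5, 0.3], "delta_rot": [5, 1.5, 1.5], "jaw": 1.5},
    {"offset": [-0.2, -1, 0.7], "delta_rot": [10, 3, 3], "jaw": 1.5},
    {"offset": [-0.4, -1.6, 1.1], "delta_rot": [15, 4.6, 4.5], "jaw": 1.5},
    {"offset": [-0.5, -2.1, 1.4], "delta_rot": [20, 6.1, 6], "jaw": 1.5},
    {"offset": [-0.6, -2.6, 1.8], "delta_rot": [25, 7.7, 7.5], "jaw": 1.5},
    {"offset": [-0.8, -3.1, 2.1], "delta_rot": [30, 9.2, 9], "jaw": 1.5},
    {"offset": [-0.9, -3.6, 2.5], "delta_rot": [35, 10.8, 10.5], "jaw": 1.5},
    {"offset": [-1, -4.1, 2.8], "delta_rot": [40, 12.3, 11.9], "jaw": 1.5},
  ],
)

```text
time: 39.08
position: [0.6366, -0.3014, 0.2202]
tool_rot: [-0.498, 0.731, -0.389, 0.256]
ft_force: [1.3, 0.3, -0.4]
grip_width: 0.0256
```

```bash
python3 - <<'E'
from h import *
o=get_obs();print(o["position"],o["q"],o["grip_width"])
go([.6396,-.3106,.22],tilt(-34.9,80))
E
```

```text
[ 0.63658381 -0.30143626  0.22023048] [-0.71864046  0.54214081  1.97637084  2.42154863  0.41498737 -1.10067253] 0.02555084120712159
off cm [0.74, -0.32, 0.53] rot deg [24.3, 11.9, 5.7]
```

Emit:
drive_tool(
  plan=[
    {"offset": [0.4, -0.2, 0.3], "delta_rot": [6, 3, 1.4], "jaw": 1.5},
    {"offset": [0.7, -0.3, 0.5], "delta_rot": [12, 6, 2.8], "jaw": 1.5},
    {"offset": [0.7, -0.3, 0.5], "delta_rot": [18, 9, 4.2], "jaw": 1.5},
    {"offset": [0.7, -0.3, 0.5], "delta_rot": [24.3, 11.9, 5.7], "jaw": 1.5},
    {"offset": [0.7, -0.3, 0.5], "delta_rot": [24.3, 11.9, 5.7], "jaw": 1.5},
    {"offset": [0.7, -0.3, 0.5], "delta_rot": [24.3, 11.9, 5.7], "jaw": 1.5},
    {"offset": [0.7, -0.3, 0.5], "delta_rot": [24.3, 11.9, 5.7], "jaw": 1.5},
    {"offset": [0.7, -0.3, 0.5], "delta_rot": [24.3, 11.9, 5.7], "jaw": 1.5},
  ],
)

```text
time: 39.75
position: [0.64, -0.3094, 0.22]
tool_rot: [-0.355, 0.68, -0.568, 0.298]
ft_force: [0.2, 0.3, 0.3]
grip_width: 0.0257
```

```bash
python3 - <<'E'
from h import *
o=get_obs();print(o["position"],o["q"],o["grip_width"])
go([.6396,-.3106,.16],tilt(-34.9,80))
def proj(c,p):
    c=calibration(c);T=np.linalg.inv(c["pose"]);q=T[:3,:3]@p+T[:3,3];q=c["K"]@q;return (q[:2]/q[2])
T=Twrist();pt=lambda a:(T@np.r_[a,1])[:3]
tail=pt([0,.09,-.0066]);print("tail",tail)
im=camera("scene")[200:400,150:310,::-1]
im=cv2.resize(im,None,fx=4,fy=4,interpolation=2)
def mark(p,col):
    u=((proj("scene",p)-[150,200])*4).astype(int);cv2.circle(im,tuple(int(k) for k in u),4,col,-1)
mark(tail,(0,0,255)); mark(np.array([.6232,-.2992,.085]),(255,0,0))
cv2.imwrite("pics/m23.png",im)
a=camera("side")[170:370,280:480,::-1];cv2.imwrite("pics/side23.png",cv2.resize(a,None,fx=3,fy=3,interpolation=2))
E
```

```text
[ 0.63995682 -0.30942357  0.21996141] [-0.60781303  0.80606478  2.10821087  3.13996505  1.1657674  -1.56833181] 0.025734677796308378
off cm [0.13, 5.89, 1.1] rot deg [0.2, 0.2, -0.1]
tail [ 0.62165156 -0.29650132  0.13254578]
```

View pics/m23.png

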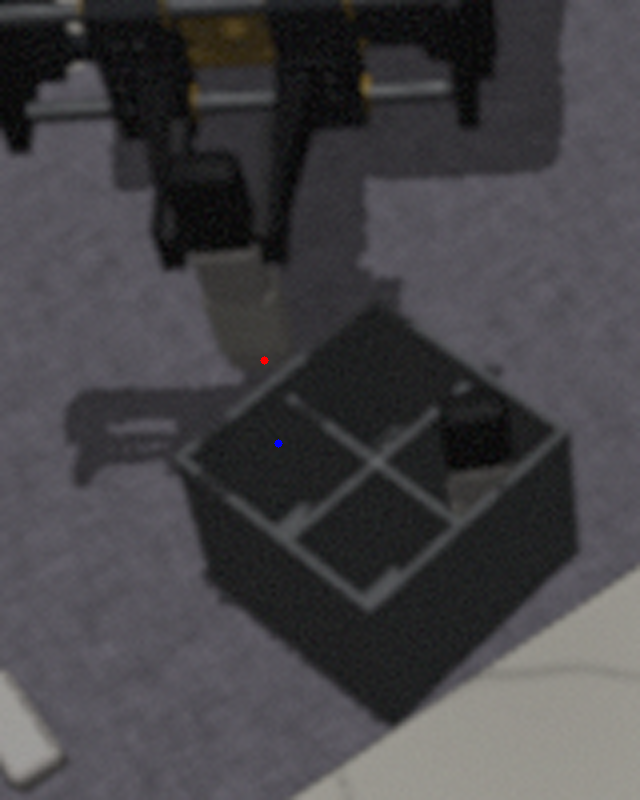

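View pics/side23.png

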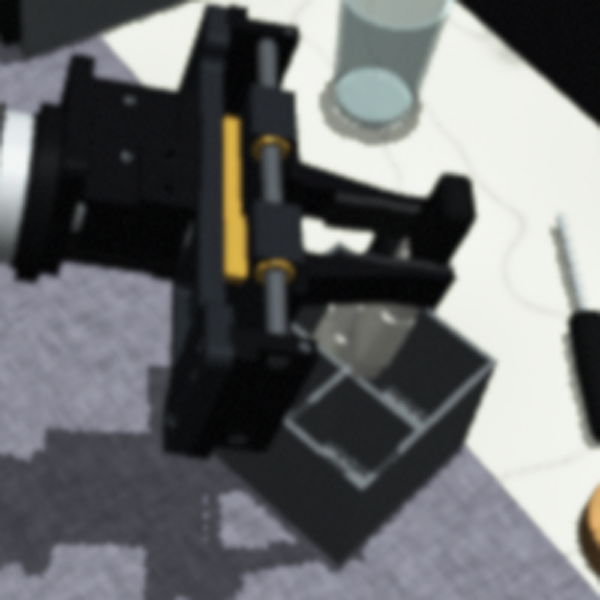

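Emit:
drive_tool(
  plan=[
    {"offset": [0.1, 1, 0.3], "delta_rot": [0, 0, 0], "jaw": 1.5},
    {"offset": [0.1, 2, 0.6], "delta_rot": [0, 0, 0], "jaw": 1.5},
    {"offset": [0.1, 3, 0.8], "delta_rot": [0, 0, 0], "jaw": 1.5},
    {"offset": [0.1, 4, 1.0], "delta_rot": [0, 0, 0], "jaw": 1.5},
    {"offset": [0.1, 5, 1.1], "delta_rot": [0, 0, 0], "jaw": 1.5},
    {"offset": [0.1, 5.8, 1.2], "delta_rot": [0, 0, 0], "jaw": 1.5},
    {"offset": [0.1, 5.8, 1.2], "delta_rot": [0, 0, 0], "jaw": 1.5},
    {"offset": [0.1, 5.8, 1.2], "delta_rot": [0, 0, 0], "jaw": 1.5},
  ],
)

```text
time: 40.52
position: [0.6402, -0.3108, 0.16]
tool_rot: [-0.355, 0.68, -0.568, 0.298]
ft_force: [-0.0, 0.4, -1.0]
grip_width: 0.026
```

```bash
python3 - <<'E'
from h import *
o=get_obs();print(o["position"],o["ft_force"],o["grip_width"])
a=camera("scene")[200:400,150:310,::-1];cv2.imwrite("pics/scene24.png",cv2.resize(a,None,fx=3,fy=3,interpolation=2))
go([.6396,-.3106,.125],tilt(-34.9,80))
E
```

```text
[ 0.64018352 -0.31084218  0.15998127] [-0.01087481  0.35367902 -1.00006936] 0.02601851025689206
off cm [0.03, 3.5, 0.56] rot deg [0.1, 0.1, -0.1]
```

View pics/scene24.png

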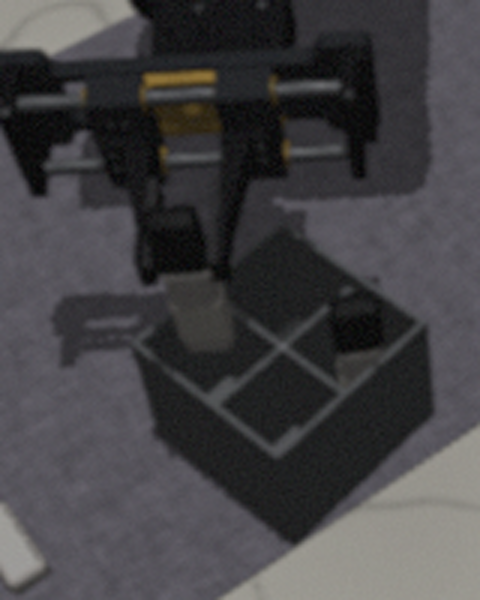

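Emit:
drive_tool(
  plan=[
    {"offset": [0, 0.8, 0.2], "delta_rot": [0, 0, 0], "jaw": 1.5},
    {"offset": [0, 1.6, 0.4], "delta_rot": [0, 0, 0], "jaw": 1.5},
    {"offset": [0, 2.4, 0.5], "delta_rot": [0, 0, 0], "jaw": 1.5},
    {"offset": [0, 3.2, 0.6], "delta_rot": [0, 0, 0], "jaw": 1.5},
    {"offset": [0, 3.8, 0.7], "delta_rot": [0, 0, 0], "jaw": 1.5},
    {"offset": [0, 3.8, 0.7], "delta_rot": [0, 0, 0], "jaw": 1.5},
    {"offset": [0, 3.8, 0.7], "delta_rot": [0, 0, 0], "jaw": 4},
    {"offset": [0, 3.8, 0.7], "delta_rot": [0, 0, 0], "jaw": 4},
  ],
)

```text
time: 41.23
position: [0.6405, -0.3108, 0.1218]
tool_rot: [-0.354, 0.68, -0.569, 0.298]
ft_force: [0.3, 0.3, 0.2]
grip_width: 0.0324
```

Emit:
drive_tool(
  plan=[
    {"offset": [0, 0, 0], "delta_rot": [0, 0, 0], "jaw": 4.2},
    {"offset": [0, 0, 0], "delta_rot": [0, 0, 0], "jaw": 4.2},
    {"offset": [0, 0, 0], "delta_rot": [0, 0, 0], "jaw": 4.2},
    {"offset": [0, 0, -1], "delta_rot": [0, 0, 0], "jaw": 4.2},
    {"offset": [0, 0, -4], "delta_rot": [0, 0, 0], "jaw": 4.2},
    {"offset": [0, -1, -7], "delta_rot": [0, 0, 0], "jaw": 4.2},
    {"offset": [0, -5, -10], "delta_rot": [0, 0, 0], "jaw": 4.2},
    {"offset": [0, -8, -12], "delta_rot": [0, 0, 0], "jaw": 4.2},
  ],
)

```text
time: 41.9
position: [0.5546, -0.2514, 0.2168]
tool_rot: [-0.355, 0.682, -0.566, 0.297]
ft_force: [1.6, -1.1, 0.7]
grip_width: 0.042
```

```bash
python3 - <<'E'
from h import *
o=get_obs();print(o["position"],o["ft_force"],o["grip_width"])
a=camera("scene");cv2.imwrite("pics/scene25.png",a[:,:,::-1])
a=camera("side");cv2.imwrite("pics/side25.png",a[:,:,::-1])
E
```

```text
[ 0.55457329 -0.25143952  0.21682881] [ 1.56337176 -1.14408603  0.70215875] 0.041963965645025365
```

View pics/scene25.png

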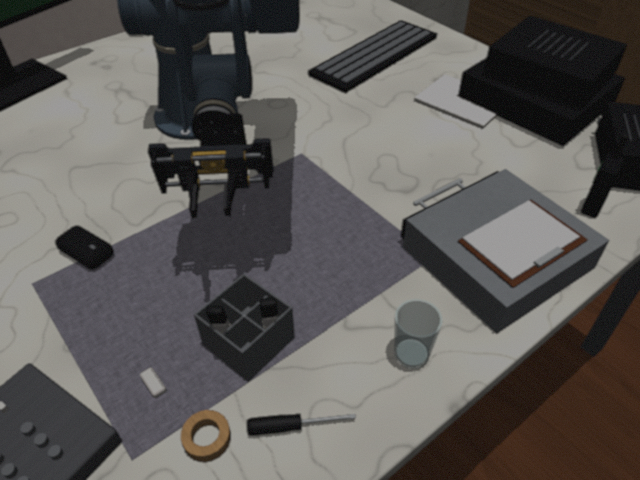

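View pics/side25.png

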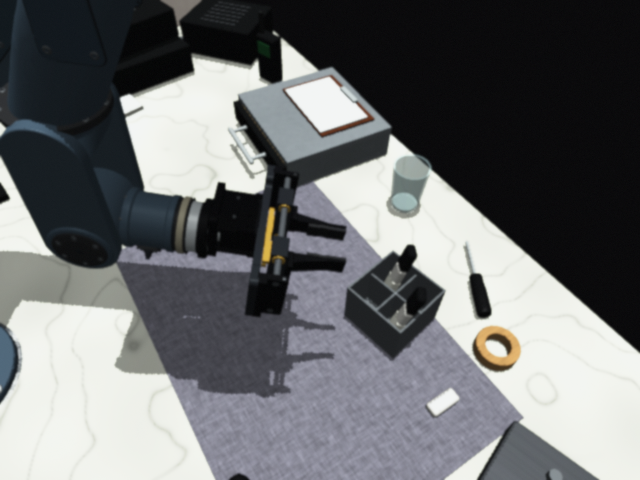

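Emit:
drive_tool(
  plan=[
    {"offset": [0, -1, 0], "delta_rot": [0, 0, 0], "jaw": 4.2},
    {"offset": [0, -2, 0], "delta_rot": [0, 0, 0], "jaw": 4.2},
    {"offset": [0, -2, 0], "delta_rot": [0, 0, 0], "jaw": 4.2},
    {"offset": [0, -2, 0], "delta_rot": [0, 0, 0], "jaw": 4.2},
    {"offset": [0, -2, 0], "delta_rot": [0, 0, 0], "jaw": 4.2},
    {"offset": [0, -2, 0], "delta_rot": [0, 0, 0], "jaw": 4.2},
    {"offset": [0, -2, 0], "delta_rot": [0, 0, 0], "jaw": 4.2},
    {"offset": [0, -2, 0], "delta_rot": [0, 0, 0], "jaw": 4.2},
  ],
)

```text
time: 42.67
position: [0.5587, -0.2543, 0.238]
tool_rot: [-0.355, 0.68, -0.568, 0.298]
ft_force: [-1.3, 0.8, -0.9]
grip_width: 0.042
```

```bash
python3 - <<'E'
from h import *
a=camera("side");b=np.hstack([cv2.resize(a[60:190,200:400],None,fx=2,fy=2),cv2.resize(a[220:350,290:490],None,fx=2,fy=2)]);cv2.imwrite("pics/f.png",b[:,:,::-1])
E
```

```text
(no output)
```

View pics/f.png

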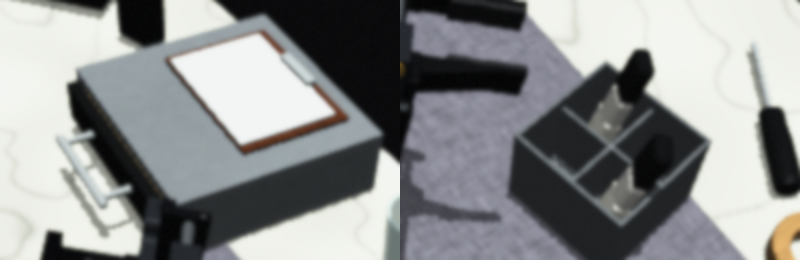

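```bash
python3 - <<'E'
from rig import *
print(hand_in())
E
```

```text
the job is handed in; nothing more can be done
None
```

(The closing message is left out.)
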